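# Get the valve out from behind the containers and load the vise

### The job

Stand the three containers (spray can, oil bottle, solvent tin) from the drip tray upright on the plywood board, then fetch the double-solenoid valve behind them and set it down, without banging it, resting flat on its underside on the bed of the small green vise, midway between the open jaws and along them, its middle at the middle of the jaws' width. Only then put each container back upright on the middle of the disc with the colour of its cap. Never let a container tip over and leave the white mug where it is.

Things in the scene. Friction and masses are not known exactly. Their poses are not given: they have to be found in the camera images.
- spray_can: white spray can with a red band and red cap, loose, upright at the start on the red disc. Round body 54 mm in diameter, straight up to 125 mm, then a narrower shoulder and cap (46 mm) up to 149 mm. Origin: centre of underside, z up. 0.2 to 0.55 kg. Take it from above, 108 mm up, fingers closing along the pads' x axis: there they pass over the valve, clear of the neighbours
- oil_bottle: black oil bottle with yellow label and cap, loose, upright at the start on the yellow disc. Round body 58 mm in diameter, straight up to 121 mm, then a narrower shoulder and cap (30 mm) up to 150 mm. Origin: centre of underside, z up. 0.2 to 0.55 kg. Take it from above, 108 mm up, fingers closing along the pads' x axis: there they pass over the valve, clear of the neighbours
- solvent_tin: bare steel solvent tin with a blue band and blue cap, loose, upright at the start on the blue disc. Round body 52 mm in diameter, straight up to 125 mm, then a narrower shoulder and cap (38 mm) up to 148 mm. Origin: centre of underside, z up. 0.2 to 0.55 kg. Take it from above, 108 mm up, fingers closing along the pads' x axis: there they pass over the valve, clear of the neighbours
- red_pad: flat red plastic disc, 70 mm in diameter and 2 mm thick, fixed on the tray's floor: the home place of the spray can (red cap). Origin: centre of its underside (3 mm above the bench); x axis along the tray's depth, away from the robot, y along the row of discs (spacing 78 mm)
- yellow_pad: flat yellow plastic disc, 70 mm in diameter and 2 mm thick, fixed on the tray's floor: the home place of the oil bottle (yellow cap). Origin: centre of its underside (3 mm above the bench); x axis along the tray's depth, away from the robot, y along the row of discs (spacing 78 mm)
- blue_pad: flat blue plastic disc, 70 mm in diameter and 2 mm thick, fixed on the tray's floor: the home place of the solvent tin (blue cap). Origin: centre of its underside (3 mm above the bench); x axis along the tray's depth, away from the robot, y along the row of discs (spacing 78 mm)
- valve: double-solenoid valve, loose: silver block 38 (x) by 110 (y) by 58 mm high, a black coil at each y end, 188 mm long in all, 0.4 to 0.8 kg, balanced. Origin: centre of underside, z up. Lies in the tray (rim 14 mm high) behind the containers, length along their row, a brass nipple beyond one end. Grip its middle across the 38 mm, fingertips at least 30 mm above its underside (room over the jaws)
- vise: green machine vise fixed to the bench: two upright steel jaw faces 62 mm apart, each 100 mm wide. x is the screw axis (screw and T-handle at -x, out to 170 mm), y runs along the jaws. Origin: at bench level under the middle of the gap. The flat bed between the jaws is 34 mm above the origin, the jaw tops 62 mm. The jaws stay open; nothing is clamped
- board: light plywood board fixed on the bench, the set-aside place: 160 mm (x) by 260 mm (y), 12 mm thick. Origin: centre of its underside (bench level), so its top is 12 mm above it; y along its length
- mug: white ceramic mug, loose, 80 mm in diameter and 92 mm high, handle at its +y side out to 71 mm from the middle, a brush with an orange handle standing in it up to 143 mm. Origin: centre of its underside. It stands on the bench in front of the tray and is not to be disturbed
Mind the look-alikes: they are no part of the job. There is more than one size of the yellow_pad; the one meant has the size given above. Of the things like the spray_can, leave any that is purple; of the rest the larger one is meant.

How it is judged (in metres and radians):
On the way, in this order (a step that is already met when the one before it is completed fails the run):
1. all three containers stand upright and released on the board (x of spray_can in the frame of board between -0.08 and 0.08 m and y of spray_can in the frame of board between -0.13 and 0.13 m and z of spray_can in the frame of board between 0.008 and 0.017 m and angle between each of spray_can, oil_bottle, solvent_tin's own z axis and vertical below 0.1 rad and x of oil_bottle in the frame of board between -0.08 and 0.08 m and y of oil_bottle in the frame of board between -0.13 and 0.13 m and z of oil_bottle in the frame of board between 0.008 and 0.017 m and x of solvent_tin in the frame of board between -0.08 and 0.08 m and y of solvent_tin in the frame of board between -0.13 and 0.13 m and z of solvent_tin in the frame of board between 0.008 and 0.017 m and contact force between each of spray_can, oil_bottle, solvent_tin and the fingers below 0.5 N and linear speed of each of spray_can, oil_bottle, solvent_tin below 0.02 m/s), for 0.2 s.
2. the valve lies released between the vise jaws while the containers are still on the board (x of valve in the frame of vise between -0.015 and 0.015 m and y of valve in the frame of vise between -0.015 and 0.015 m and z of valve in the frame of vise between 0.03 and 0.038 m and angle between the y axis of valve and the y axis of vise, either way round below 0.15 rad and angle between valve's own z axis and vertical below 0.08 rad and contact force between valve and the fingers below 0.5 N and linear speed of valve below 0.02 m/s and x of spray_can in the frame of board between -0.08 and 0.08 m and y of spray_can in the frame of board between -0.13 and 0.13 m and z of spray_can in the frame of board between 0.008 and 0.017 m and angle between each of spray_can, oil_bottle, solvent_tin's own z axis and vertical below 0.1 rad and x of oil_bottle in the frame of board between -0.08 and 0.08 m and y of oil_bottle in the frame of board between -0.13 and 0.13 m and z of oil_bottle in the frame of board between 0.008 and 0.017 m and x of solvent_tin in the frame of board between -0.08 and 0.08 m and y of solvent_tin in the frame of board between -0.13 and 0.13 m and z of solvent_tin in the frame of board between 0.008 and 0.017 m), for 0.2 s.
At the end, for the whole second after the job is handed in: The valve rests on the vise bed, its middle within 15 mm of the middle of the jaws each way, along the jaws within 0.15 rad and flat within 0.08 rad; each container stands upright (within 0.1 rad) on the disc of its cap's colour, within 12 mm of its centre; all released and at rest (x of valve in the frame of vise between -0.015 and 0.015 m and y of valve in the frame of vise between -0.015 and 0.015 m and z of valve in the frame of vise between 0.03 and 0.038 m and angle between the y axis of valve and the y axis of vise, either way round below 0.15 rad and angle between valve's own z axis and vertical below 0.08 rad and contact force between each of valve, spray_can, oil_bottle, solvent_tin and the fingers below 0.5 N and linear speed of each of valve, spray_can, oil_bottle, solvent_tin below 0.02 m/s and horizontal distance between spray_can and red_pad below 0.012 m and z of spray_can in the frame of red_pad between -0.003 and 0.006 m and angle between each of spray_can, oil_bottle, solvent_tin's own z axis and vertical below 0.1 rad and horizontal distance between oil_bottle and yellow_pad below 0.012 m and z of oil_bottle in the frame of yellow_pad between -0.003 and 0.006 m and horizontal distance between solvent_tin and blue_pad below 0.012 m and z of solvent_tin in the frame of blue_pad between -0.003 and 0.006 m); the robot touches nothing.
It fails at once if the spray can tips over (angle between spray_can's own z axis and vertical above 0.5 rad).
It fails at once if the oil bottle tips over (angle between oil_bottle's own z axis and vertical above 0.5 rad).
It fails at once if the solvent tin tips over (angle between solvent_tin's own z axis and vertical above 0.5 rad).
It fails at once if the mug is shifted by more than 20 mm (distance of mug from where it was at the start of the episode above 0.02 m).
It fails at once if the valve is dropped or banged on the vise (over 150 N) (contact force between valve and vise above 150 N).
It also fails if it takes over 138 s, if anything falls off the work surface, if the arm or the gripper's body presses on something with over 40 N, if the wrist force passes 120 N, or if a joint passes its speed limit or range.

### The arm

A 7-joint arm with a two-finger parallel gripper is mounted at the origin on the work surface. World frame = base frame: x ahead of the robot, y to its left, z up, the work surface at z = 0. Lengths are in mm, angles in rad, forces in N, time in s.
With the tool pointing down it reaches from about 400 to 850 mm from the base axis. Payload 4.5 kg.
Tool frame: the origin (TCP) lies midway between the tips of the shut fingers; the grasp point (between the pads) lies 19 mm behind it (r.hold_point_z is the distance from the TCP to the grasp point, in mm); z points along the fingers, y is the line along which they close (so a half turn about z gives the same grasp; the last joint's range is limited). The gripper opens to 88 mm and grips with 3 to 60 N. Pads are 18 mm wide; open, the fingers measure 123 mm over their backs; the gripper's body (75 mm by 187 mm) begins 45 mm behind the grasp point.
Start: joints at [1.219, 0.689, -0.195, 1.565, 0.157, 0.902, -0.215], TCP at [235.219, -579.075, 214.443] pointing down, gripper open.
Joint ranges: [-3.01, 3.01], [-0.46, 2.08], [-1.47, 1.51], [0.13, 2.56], [-1, 4.14], [0.04, 2.09], [-2.66, 2.66]. Speed limits (rad/s): [2.57, 2.57, 3.14, 3.14, 3.14, 3.14, 3.14].

### API

Orientations are given as a unit quaternion [w, x, y, z].
In Python, from cell import r gives the robot as it stands. The module is installed in compiled form; this text tells all that it offers.
- The arm moves only by the tool servo_tool, never from a script. Its argument "series" is a list of rows, each a list of 7 numbers: the shift along the tool's x, y, z in m, then the turn, a rotation vector about the tool's x, y, z in rad, then the opening, from 0 (shut) to 1 (fully open). In form: [[x, y, z, wx, wy, wz, grip], ...]. A call has 1 to 10 rows; each row shifts and turns the commanded pose from where the row before left it, along the tool's axes as they then stand; what a row does not reach is not made up. A row lasts 1/12 s, in which the tool goes at most 41.7 mm and 7.16 degrees, less where a joint would pass 70% of its speed; a pose out of reach is approached as far as the arm can. A call with a gripper value outside its range is refused whole. The fingers move at their own pace and stop on an object; "grip_force" is the grip in N (left out, the last holds). Time passes only in rows, so rows that do not move let the fingers close. It gives the time, the measured TCP pose, the force, the opening and the grip force at its end, in the units of the state.
- r.observe(): the state, without advancing time (a new reading comes with each control period).
- r.camera(name): name is "scene" or "top" or "wrist"; returns a dict with "frame" (420x560x3 uint8, red, green, blue), "K" (3x3 intrinsics, pixels), "world_from_camera" (4x4, takes a point from camera to world coordinates). Camera axes: x right, y down, z forward; pixel columns grow to the right and rows downward; lengths in mm; the calibration is good to about 2 mm. The wrist camera is an equidistant fisheye: a pixel r from the principal point sees the ray r / f radians off the axis. A picture is of the moment at which its call begins. There is no depth.
- r.finish_job(): hands the job in; it is judged then, once.
Trained networks look in the newest picture that a camera, given by its name, has taken for a name from the list of things; names that differ only in an ending like _2 or _b are one class to them, and where a whole thing is asked for, a point or a joint stands for the part that bears it (a point fixed in the world has none). Each returns a list of dicts, best first, with "p" (0 to 1); they miss things now and then, are a little off and sometimes report something else, mostly with a low value. They report only what shows in the picture. A call takes as long as a camera call. They do not tell look-alikes from the thing itself.
- r.find_in(camera, query): "centre" ([x, y, z] in mm, in the coordinates of the camera as it stood for that picture, good to about 4 mm: the middle of the surface that is visible of it).
The state is a dict: "clock": time; "joint_pos": joint angles; "qvel": joint speeds; "effort": joint torques, N m; "tool_pos": TCP position; "ee_rot": TCP orientation; "ft_force": force on the tool from outside, world axes, zero at the start; "torque": the same for the moment, N m; "width": opening from 0.0 (shut) to 1.0 (fully open); "grip_force": force on a finger pad.
Only numpy, scipy, OpenCV 4.12 (cv2) and the standard library are available. Lean on these libraries where they do the work, as an engineer would, in place of code of your own. Each camera call takes 0.05 s, during which the arm holds its last target. There are 200 camera calls.

## Working session

There is one attempt and no reset: what is moved stays moved. The work goes in short steps, Python scripts to look and compute and a tool call to move; the robot and the scene stay as the last step left them, time stands still between calls to the robot, and variables do not carry over. Pictures are saved under pics/ and viewed, at most 14 in all, crops included, and the job is handed in when it is done.

Besides the shell and the picture viewer there is one more tool, called after ">>>" by a JSON object that holds its "op" and its "data". servo_tool: Moves the arm, as the interface text tells. Its arguments: {"type":"object","properties":{"series":{"type":"array"},"grip_force":{"type":"number"}},"required":["series"]}

```bash
mkdir -p pics; cat > h.py <<'E'
import numpy as np, cv2
from cell import r
from scipy.spatial.transform import Rotation as R
def find(cam,q,n=4):
    T=None
    out=[]
    for d in r.find_in(cam,q)[:n]:
        out.append((round(d['p'],2),np.array(d['centre'])))
    return out
def ray(c,u,v,z):
    K=c['K'];T=np.array(c['world_from_camera'])
    d=T[:3,:3]@np.linalg.inv(K)@[u,v,1];o=T[:3,3]
    return o+d*(z-o[2])/d[2]
def proj(c,p):
    T=np.linalg.inv(c['world_from_camera']);q=c['K']@(T[:3,:3]@p+T[:3,3]);return q[:2]/q[2]
def snap(cam,name):
    c=r.camera(cam);cv2.imwrite('pics/'+name,c['frame'][:,:,::-1]);return c
def look(cam,qs,c,pmin=.2):
    T=np.array(c['world_from_camera'])
    for q in qs:
        for d in r.find_in(cam,q)[:5]:
            if d['p']>=pmin:
                w=T[:3,:3]@np.array(d['centre'])+T[:3,3]
                s=''
                if cam!='wrist': s=proj(c,w).round(0)
                print(cam,q,round(d['p'],2),w.round(1),s)
E
python3 - <<'E'
from h import *
print(r.observe(), r.hold_point_z)
qs=['spray_can','oil_bottle','solvent_tin','red_pad','yellow_pad','blue_pad','valve','vise','board','mug']
for cam in ['top','scene']:
    c=snap(cam,cam+'0.png'); look(cam,qs,c); print(c['K'],c['world_from_camera'])
E
```

```text
{'clock': 0.0, 'joint_pos': array([ 1.21880469,  0.6899518 , -0.19452712,  1.56634966,  0.1573131 ,
        0.90250844, -0.21511302]), 'qvel': array([-0.00116744, -0.00045364, -0.00030224,  0.000267  , -0.00134009,
       -0.002134  ,  0.00070724]), 'effort': array([ 3.50198370e-04, -5.27548385e+01, -1.26662135e+00, -1.53427613e+01,
       -5.25691488e-02,  6.52770483e-03,  1.94376116e-04]), 'tool_pos': array([ 234.88002619, -578.45112053,  213.6290028 ]), 'ee_rot': array([-8.78700020e-04,  9.81444149e-01,  1.91746058e-01, -2.42682519e-04]), 'ft_force': array([0.33568041, 0.17475568, 0.11970984]), 'torque': array([ 0.00547637, -0.02382833, -0.01084482]), 'grip_force': 0.0, 'width': 0.995438370812409} 18.700000000000003
top spray_can 0.78 [472.9 139.6 112.3] [200. 232.]
top spray_can 0.78 [368.  147.5 145.4] [192. 293.]
top spray_can 0.71 [579.3  98.2 150.7] [221. 168.]
top spray_can 0.31 [567.8  99.6   4. ] [229. 188.]
top oil_bottle 0.56 [586.3  25.  127.7] [264. 166.]
top solvent_tin 0.96 [595.7 -52.7 133.1] [307. 160.]
top red_pad 0.7 [567.9  98.2   2.9] [230. 188.]
top red_pad 0.
[... 1569 characters left out ...]
] [277. 254.]
scene blue_pad 0.63 [624.6 -38.9   5.6] [255. 259.]
scene valve 0.94 [671.   29.9  58. ] [288. 279.]
scene vise 0.98 [446.1 297.3  47.2] [441. 196.]
scene vise 0.34 [614.4  29.2 125.7] [294. 233.]
scene mug 0.97 [423.5  30.6  61.9] [308. 162.]
scene mug 0.49 [623.5 -37.3   7.1] [256. 258.]
[[410.58884712   0.         274.91390972]
 [  0.         410.58884712 204.89117918]
 [  0.           0.           1.        ]] [[-1.78039921e-01  8.61833567e-01 -4.74915456e-01  9.00921489e+02]
 [ 9.83934199e-01  1.62411304e-01 -7.41354142e-02  4.00847525e+01]
 [ 1.32392499e-02 -4.80484622e-01 -8.76903216e-01  7.41309056e+02]
 [ 0.00000000e+00  0.00000000e+00  0.00000000e+00  1.00000000e+00]]
```

```bash
python3 - <<'E'
import cv2
for n in ['top0','scene0']:
    i=cv2.imread(f'pics/{n}.png');cv2.imwrite(f'pics/{n}b.png',cv2.resize(i,(800,600),interpolation=cv2.INTER_CUBIC))
E
```

```text
(no output)
```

View pics/top0b.png

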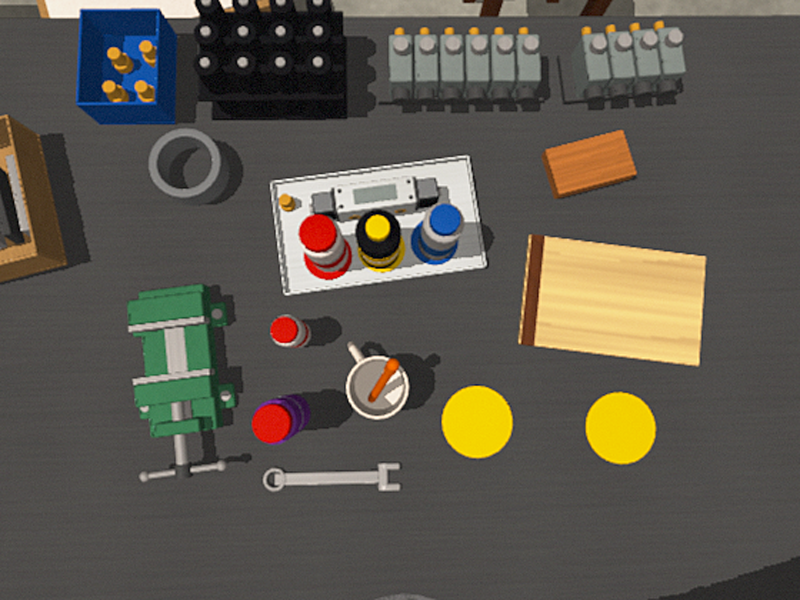

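View pics/scene0b.png

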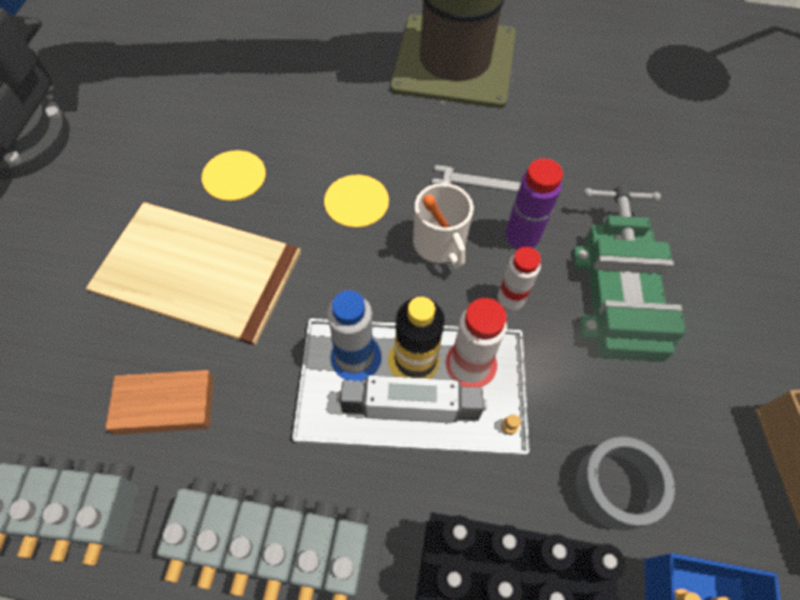

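The top view shows the tray row red, yellow, blue with caps at about (318,232), (378,229) and (445,219) in the enlarged picture. The valve is behind them, the board is at (615,300), the vise at (177,345) and the mug at (378,385). The real yellow disc is under the oil bottle. The small red can at (288,331) and the purple can at (275,420) are decoys.

```bash
cat >> h.py <<'E'
from scipy.optimize import minimize
def hullmask(c,pts,shape=(420,560),s=4):
    p=np.array([proj(c,q) for q in pts])
    m=np.zeros(shape,np.uint8);cv2.fillConvexPoly(m,cv2.convexHull((p*16).round().astype(np.int32)),1,cv2.LINE_8,4);return m
def fit(c,mask,pts,x0):
    def f(x):
        h=hullmask(c,pts(x));return 1-(h&mask).sum()/max(1,(h|mask).sum())
    b=minimize(f,x0,method='Nelder-Mead',options=dict(initial_simplex=np.vstack([x0]+[np.array(x0,float)+d for d in np.diag([8 if abs(v)>3.2 else .1 for v in x0])]),xatol=.1,fatol=1e-4))
    return b.x.round(2),round(b.fun,3)
def blob(c,lo,hi,uv,near=25):
    hsv=cv2.cvtColor(c['frame'],cv2.COLOR_RGB2HSV)
    m=cv2.inRange(hsv,lo,hi)
    if lo[0]==0 and hi[0]<=10: m|=cv2.inRange(hsv,(170,*lo[1:]),(180,*hi[1:]))
    n,l,st,ce=cv2.connectedComponentsWithStats(m)
    k=[i for i in range(1,n) if st[i,4]>40];i=min(k,key=lambda i:np.hypot(*(ce[i]-uv)))
    return (l==i).astype(np.uint8)
an=np.linspace(0,2*np.pi,40)
def cyl(rad,z0,z1):
    return lambda x:[(x[0]+rad*np.cos(a),x[1]+rad*np.sin(a),z) for z in (z1-x[2] if len(x)>2 else z0,z1) for a in an]
def rect(lx,ly,z0,z1):
    def g(x):
        c,s=np.cos(x[2]),np.sin(x[2])
        return [(x[0]+c*a-s*b,x[1]+s*a+c*b,z) for z in (z0,z1) for a in(-lx/2,lx/2) for b in(-ly/2,ly/2)]
    return g
RED=((0,150,90),(8,255,255));YEL=((22,150,90),(34,255,255));BLU=((100,150,60),(125,255,255));GRN=((65,80,30),(90,255,255))
E
python3 - <<'E'
from h import *
for cam,uvs,bd in (('top',[(222,163),(265,160),(312,153)],(430,210)),('scene',[(340,224),(295,218),(244,215)],(134,188))):
    c=r.camera(cam)
    for n,col,uv,rad,h,x0 in zip('ryb',(RED,YEL,BLU),uvs,(23,15,19),(149,150,148),((582,98,20),(590,25,20),(600,-52,20))):
        m=blob(c,*col,uv)
        print(cam,n,m.sum(),fit(c,m,cyl(rad,0,h+5),x0))
    m=blob(c,(12,50,110),(28,185,255),bd)|blob(c,(0,60,40),(14,255,140),(374,203) if cam=='top' else (189,204))
    print(cam,'board',m.sum(),fit(c,m,rect(160,260,0,12),(514,-310,0.1)))
E
```

```text
top r 543 (array([588.32,  94.56,   0.74]), np.float64(0.073))
top y 260 (array([596.08,  25.  ,  19.57]), np.float64(0.11))
top b 366 (array([ 6.0326e+02, -5.7130e+01,  8.0000e-02]), np.float64(0.078))
top board 9678 (array([ 5.1593e+02, -3.1612e+02, -1.4000e-01]), np.float64(0.03))
scene r 624 (array([591.98,  96.64,   6.6 ]), np.float64(0.082))
scene y 323 (array([598.2 ,  25.73,   9.3 ]), np.float64(0.06))
scene b 403 (array([608.54, -56.49,   2.73]), np.float64(0.087))
scene board 8637 (array([ 5.1492e+02, -3.1656e+02, -1.4000e-01]), np.float64(0.035))
```

>>> {"op": "servo_tool", "data": {"series": [[0,0,0,0,0,-0.12,1],[0,0,0,0,0,-0.12,1],[0,0,0,0,0,-0.12,1],[0,0,0,0,0,-0.12,1],[0,0,0,0,0,-0.12,1],[0,0,0,0,0,-0.12,1],[0,0,0,0,0,-0.12,1],[0,0,0,0,0,-0.12,1],[0,0,0,0,0,-0.12,1],[0,0,0,0,0,-0.12,1]], "grip_force": 30}}

```text
clock: 2.03
tool_pos: [235.1, -579.2, 214.5]
ee_rot: [0.0, 0.7, 0.714, -0.0]
ft_force: [0.3, -0.9, -0.6]
width: 1.0
grip_force: 0.0
```

>>> {"op": "servo_tool", "data": {"series": [[0.01,0.01,0,0,0,-0.09,1],[0.03,0.0264,0,0,0,0,1],[0.03,0.0264,0,0,0,0,1],[0.03,0.0264,0,0,0,0,1],[0.03,0.0264,0,0,0,0,1],[0.03,0.0264,0,0,0,0,1],[0.03,0.0264,0,0,0,0,1],[0.03,0.0264,0,0,0,0,1],[0.03,0.0264,0,0,0,0,1]]}}

```text
clock: 2.78
tool_pos: [430.8, -306.7, 214.6]
ee_rot: [0.0, 0.669, 0.743, -0.0]
ft_force: [0.7, -0.7, 0.5]
width: 1.0
grip_force: 0.0
```

>>> {"op": "servo_tool", "data": {"series": [[0.03,0.0264,0,0,0,0,1],[0.03,0.0264,0,0,0,0,1],[0.03,0.0264,0,0,0,0,1],[0.03,0.0264,0,0,0,0,1],[0.03,0.0264,0,0,0,0,1],[0.03,0.0264,0,0,0,0,1],[0.03,0.0264,0,0,0,0,1],[0,0,0,0,0,0,1],[0,0,0,0,0,0,1],[0,0,0,0,0,0,1]]}}

```text
clock: 3.62
tool_pos: [591.3, -80.6, 214.2]
ee_rot: [0.0, 0.669, 0.743, -0.001]
ft_force: [-0.5, -0.6, 0.5]
width: 1.003
grip_force: 0.0
```

```bash
cat >> h.py <<'E'
def delta(p,yaw=None):
    "tool-frame shift (mm) from the current pose to TCP p; tool-y heading to be yaw"
    o=r.observe();q=o['ee_rot'];M=R.from_quat([q[1],q[2],q[3],q[0]]).as_matrix()
    h=np.arctan2(M[1,1],M[0,1])
    print('t',round(o['clock'],2),'tcp',o['tool_pos'].round(1),'head',round(h,3),'tilt',M[:,2].round(3),'j7',o['joint_pos'][6].round(2),'F',o['ft_force'].round(1),'w',round(o['width'],3),'gf',round(o['grip_force'],1))
    if p is not None: print('shift',(M.T@(np.array(p)-o['tool_pos'])).round(1), None if yaw is None else 'wz %.3f'%(h-yaw))
E
python3 - <<'E'
from h import *
delta((605,-57,94.3),.105)
c=snap('wrist','w1.png'); print(c['K'][0],np.array(c['world_from_camera']).round(2))
look('wrist',['solvent_tin','oil_bottle','spray_can'],c)
E
```

```text
t 3.62 tcp [591.3 -80.6 214.2] head 0.105 tilt [-0.001 -0.001 -1.   ] j7 -0.2 F [-0.5 -0.6  0.5] w 1.003 gf 0.0
shift [ 22.2  16.2 119.8] wz -0.000
[325.1922621    0.         272.82186497] [[ 9.9000e-01  1.0000e-01  3.0000e-02  5.8261e+02]
 [ 1.0000e-01 -9.5000e-01 -3.0000e-01 -3.6200e+00]
 [-0.0000e+00  3.0000e-01 -9.5000e-01  3.8456e+02]
 [ 0.0000e+00  0.0000e+00  0.0000e+00  1.0000e+00]]
wrist solvent_tin 0.95 [600.5 -49.3 150.7] 
wrist oil_bottle 0.55 [594.6  22.3 131.1] 
wrist spray_can 0.79 [594.6  71.7 120.7] 
wrist spray_can 0.66 [366.3 124.3  13.2]
```

View pics/w1.png

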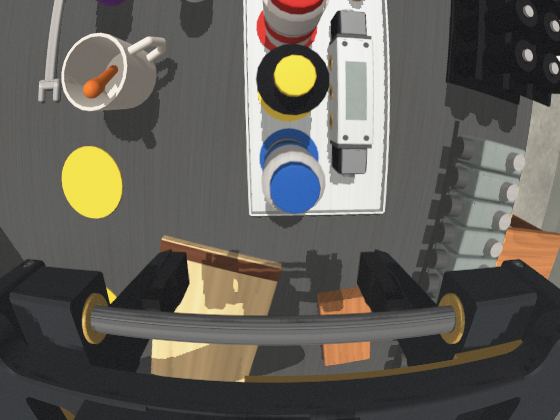

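The wrist view shows the blue cap at (295,187) and the yellow cap at (296,75), with the valve to their right. I'll convert these through the fisheye model.

```bash
cat >> h.py <<'E'
def wray(c,u,v,z):
    K=c['K'];T=np.array(c['world_from_camera']);x=np.array([u-K[0,2],v-K[1,2]]);rr=np.hypot(*x);th=rr/K[0,0]
    d=T[:3,:3]@np.r_[x/rr*np.sin(th),np.cos(th)];o=T[:3,3];return (o+d*(z-o[2])/d[2]).round(1)
E
python3 - <<'E'
from h import *
c=r.camera('wrist')
for n,col,uv,z in (('b',BLU,(295,187),152.5),('y',YEL,(296,75),155)):
    m=blob(c,*col,uv);ys,xs=np.nonzero(m)
    print(n,m.sum(),(xs.min(),xs.max(),ys.min(),ys.max()))
print(wray(c,294.5,187.5,153),wray(c,295.5,75,155))
for u,v in ((340,37),(373,40),(366,147),(331,144)): print(wray(c,u,v,61))
E
```

```text
b 1983 (np.int64(271), np.int64(320), np.int64(160), np.int64(210))
y 1404 (np.int64(274), np.int64(316), np.int64(52), np.int64(94))
[603.7 -58.5 153. ] [595.3  22.3 155. ]
[640.4  78.9  61. ]
[674.5  82.3  61. ]
[680.4 -29.2  61. ]
[643.6 -31.   61. ]
```

>>> {"op": "servo_tool", "data": {"series": [[0.0215,0.015,0,0,0,0,1],[0,0,0.02,0,0,0,1],[0,0,0.02,0,0,0,1],[0,0,0.02,0,0,0,1],[0,0,0.02,0,0,0,1],[0,0,0.02,0,0,0,1],[0,0,0.0199,0,0,0,1],[0,0,0,0,0,0,1],[0,0,0,0,0,0,1]]}}

```text
clock: 4.62
tool_pos: [603.6, -57.7, 94.1]
ee_rot: [-0.001, 0.669, 0.743, -0.001]
ft_force: [-1.3, 0.2, 0.2]
width: 1.0
grip_force: 0.0
```

>>> {"op": "servo_tool", "data": {"series": [[0,0,0,0,0,0,0.3],[0,0,0,0,0,0,0.3],[0,0,0,0,0,0,0.3],[0,0,0,0,0,0,0.3],[0,0,0,0,0,0,0.3],[0,0,0,0,0,0,0.3],[0,0,0,0,0,0,0.3],[0,0,0,0,0,0,0.3]]}}

```text
clock: 5.28
tool_pos: [604.9, -56.9, 95.0]
ee_rot: [0.0, 0.669, 0.743, 0.0]
ft_force: [-0.2, -1.1, 3.3]
width: 0.581
grip_force: 30.0
```

>>> {"op": "servo_tool", "data": {"series": [[0,0,-0.01,0,0,0,0.3],[0,0,-0.015,0,0,0,0.3],[0,0,-0.02,0,0,0,0.3],[-0.008,-0.003,-0.015,0,0,0,0.3],[-0.016,-0.007,0,0,0,0,0.3],[-0.026,-0.0105,0,0,0,0,0.3],[-0.03,-0.0125,0,0,0,0,0.3],[-0.03,-0.0125,0,0,0,0,0.3],[-0.03,-0.0125,0,0,0,0,0.3],[-0.03,-0.0125,0,0,0,0,0.3]]}}

```text
clock: 6.12
tool_pos: [550.6, -234.7, 154.5]
ee_rot: [-0.001, 0.669, 0.743, -0.001]
ft_force: [0.3, -0.2, -1.8]
width: 0.579
grip_force: 30.0
```

>>> {"op": "servo_tool", "data": {"series": [[-0.03,-0.0125,0,0,0,0,0.3],[-0.03,-0.0125,0,0,0,0,0.3],[-0.03,-0.0125,0,0,0,0,0.3],[-0.03,-0.0125,0,0,0,0,0.3],[-0.02,-0.01,0,0,0,0,0.3],[-0.012,-0.0044,0,0,0,0,0.3],[-0.004,0,0,0,0,0,0.3],[0,0,0.015,0,0,0,0.3],[0,0,0.015,0,0,0,0.3],[0,0,0,0,0,0,0.3]]}}

```text
clock: 6.95
tool_pos: [503.7, -391.8, 122.0]
ee_rot: [-0.003, 0.668, 0.744, 0.0]
ft_force: [0.8, 1.3, -3.9]
width: 0.576
grip_force: 30.0
```

```bash
python3 - <<'E'
from h import *
delta((504,-396,102),.105)
E
```

```text
t 6.95 tcp [ 503.7 -391.8  122. ] head 0.108 tilt [-0.004  0.005 -1.   ] j7 0.26 F [ 0.8  1.3 -3.9] w 0.576 gf 30.0
shift [-4.3 -0.  20. ] wz 0.003
```

>>> {"op": "servo_tool", "data": {"series": [[0,0,0.01,0,0,0,0.3],[0,0,0.006,0,0,0,0.3],[0,0,0.003,0,0,0,0.3],[0,0,0.002,0,0,0,0.3],[0,0,0,0,0,0,0.3],[0,0,0,0,0,0,0.3]]}}

```text
clock: 7.45
tool_pos: [504.6, -395.3, 103.8]
ee_rot: [0.0, 0.669, 0.743, 0.0]
ft_force: [0.3, -0.1, -2.3]
width: 0.581
grip_force: 30.0
```

```bash
python3 - <<'E'
from h import *
for i in range(3):delta((504,-396,102),.105);r.camera('wrist')
E
```

```text
t 7.45 tcp [ 504.6 -395.3  103.8] head 0.105 tilt [ 0. -0. -1.] j7 0.25 F [ 0.3 -0.1 -2.3] w 0.581 gf 30.0
shift [-0.6 -0.7  1.8] wz 0.000
t 7.5 tcp [ 504.7 -395.5  104. ] head 0.105 tilt [ 0.001 -0.    -1.   ] j7 0.25 F [-0.2 -0.3 -2.7] w 0.575 gf 30.0
shift [-0.5 -0.7  2. ] wz -0.000
t 7.55 tcp [ 504.7 -395.5  104. ] head 0.105 tilt [ 0.001 -0.    -1.   ] j7 0.25 F [-0.4  0.3 -2.9] w 0.576 gf 30.0
shift [-0.5 -0.7  2. ] wz -0.000
```

>>> {"op": "servo_tool", "data": {"series": [[0,0,0.0012,0,0,0,0.3],[0,0,0.001,0,0,0,0.3],[0,0,0,0,0,0,0.3],[0,0,0,0,0,0,0.3]]}}

```text
clock: 7.93
tool_pos: [504.8, -395.6, 102.0]
ee_rot: [0.001, 0.669, 0.743, 0.0]
ft_force: [-0.0, -0.5, 1.8]
width: 0.574
grip_force: 30.0
```

>>> {"op": "servo_tool", "data": {"series": [[0,0,0,0,0,0,0.8],[0,0,0,0,0,0,1],[0,0,0,0,0,0,1],[0,0,0,0,0,0,1],[0,0,0,0,0,0,1],[0,0,-0.02,0,0,0,1],[0,0,-0.03,0,0,0,1],[0,0,-0.03,0,0,0,1],[0,0,-0.03,0,0,0,1]]}}

```text
clock: 8.68
tool_pos: [504.1, -395.0, 212.3]
ee_rot: [-0.0, 0.669, 0.743, 0.0]
ft_force: [0.1, -0.8, 0.7]
width: 0.999
grip_force: 0.0
```

```bash
python3 - <<'E'
from h import *
delta((595.5,23,94.3),.105)
c=snap('top','t2.png');look('top',['solvent_tin','oil_bottle','blue_pad'],c)
m=blob(c,*BLU,proj(c,(598,-50,5)));print(m.sum(),fit(c,m,lambda x:[(x[0]+35*np.cos(a),x[1]+35*np.sin(a),5) for a in an],(600,-54)))
E
```

```text
t 8.68 tcp [ 504.1 -395.   212.3] head 0.105 tilt [-0.001  0.001 -1.   ] j7 0.32 F [ 0.1 -0.8  0.7] w 0.999 gf 0.0
shift [406.  134.8 118.2] wz 0.000
top solvent_tin 0.72 [ 505.3 -380.   128.9] [491. 208.]
top oil_bottle 0.65 [583.9  25.7 129.7] [263. 167.]
top blue_pad 0.79 [ 6.075e+02 -5.890e+01  4.000e-01] [305. 168.]
816 (array([605.45, -55.35]), np.float64(0.104))
```

View pics/t2.png

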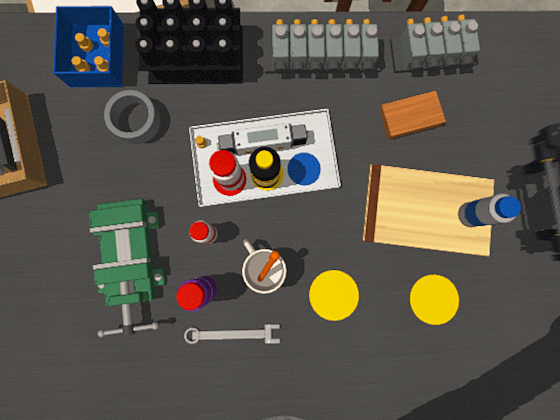

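The tin stands upright on the board near (475,213), and the blue disc is exposed at (304,169). Next is the oil bottle.

>>> {"op": "servo_tool", "data": {"series": [[0.02,0.0068,0,0,0,0,1],[0.034,0.0112,0,0,0,0,1],[0.034,0.0112,0,0,0,0,1],[0.034,0.0112,0,0,0,0,1],[0.034,0.0112,0,0,0,0,1],[0.034,0.0112,0,0,0,0,1],[0.034,0.0112,0,0,0,0,1],[0.034,0.0112,0,0,0,0,1],[0.034,0.0112,0,0,0,0,1],[0.034,0.0112,0,0,0,0,1]]}}

```text
clock: 9.72
tool_pos: [576.1, -58.4, 209.6]
ee_rot: [-0.001, 0.669, 0.743, -0.001]
ft_force: [0.7, -0.1, -0.4]
width: 0.998
grip_force: 0.0
```

>>> {"op": "servo_tool", "data": {"series": [[0.034,0.0112,0,0,0,0,1],[0.03,0.0112,0,0,0,0,1],[0.016,0.0048,0,0,0,0,1],[0,0,0,0,0,0,1],[0,0,0,0,0,0,1],[0,0,0,0,0,0,1]]}}

```text
clock: 10.22
tool_pos: [595.0, 20.3, 210.1]
ee_rot: [-0.0, 0.67, 0.743, -0.002]
ft_force: [-0.2, 0.5, -0.0]
width: 0.999
grip_force: 0.0
```

```bash
python3 - <<'E'
from h import *
delta((595.5,23,94.3),.105)
c=r.camera('wrist');look('wrist',['spray_can','red_pad','oil_bottle','blue_pad','yellow_pad'],c)
K=c['K'];T=np.linalg.inv(c['world_from_camera']);q=T[:3,:3]@np.array([595.5,23,155])+T[:3,3];th=np.arctan2(np.hypot(*q[:2]),q[2]);uv=K[:2,2]+K[0,0]*th*q[:2]/np.hypot(*q[:2]);print(uv)
for col,g,z in ((YEL,uv,155),(RED,uv-[0,110],154)):
    m=blob(c,*col,g);ys,xs=np.nonzero(m);b=(xs.min(),xs.max(),ys.min(),ys.max());print(b,wray(c,(b[0]+b[1])/2,(b[2]+b[3])/2,z))
E
```

```text
t 10.22 tcp [595.   20.3 210.1] head 0.103 tilt [-0.003 -0.002 -1.   ] j7 -0.39 F [-0.2  0.5 -0. ] w 0.999 gf 0.0
shift [  2.8   1.1 115.8] wz -0.002
wrist spray_can 0.74 [592.4  94.3 154.5] 
wrist spray_can 0.7 [484.3 138.8 102.5] 
wrist spray_can 0.64 [383.7 149.2 115.2] 
wrist red_pad 0.57 [591.9  93.9 157.2] 
wrist oil_bottle 0.75 [596.2  34.4 134.7] 
wrist blue_pad 0.65 [611.9 -65.9   3.6] 
wrist yellow_pad 0.6 [ 351. -104.    1.] 
wrist yellow_pad 0.51 [609.2  42.6   3.7] 
[275.24725804 215.28685429]
(np.int64(255), np.int64(295), np.int64(190), np.int64(232)) [595.   26.2 155. ]
(np.int64(246), np.int64(310), np.int64(81), np.int64(143)) [589.7  97.  154. ]
```

>>> {"op": "servo_tool", "data": {"series": [[0.0043,0.001,0,0,0,0,1],[0,0,0.02,0,0,0,1],[0,0,0.02,0,0,0,1],[0,0,0.02,0,0,0,1],[0,0,0.02,0,0,0,1],[0,0,0.02,0,0,0,1],[0,0,0.0158,0,0,0,1],[0,0,0,0,0,0,1],[0,0,0,0,0,0,1]]}}

```text
clock: 11.27
tool_pos: [596.1, 27.2, 95.2]
ee_rot: [-0.0, 0.669, 0.743, -0.0]
ft_force: [0.4, 0.1, 0.4]
width: 0.997
grip_force: 0.0
```

>>> {"op": "servo_tool", "data": {"series": [[0,0,0,0,0,0,0.3],[0,0,0,0,0,0,0.3],[0,0,0,0,0,0,0.3],[0,0,0,0,0,0,0.3],[0,0,0,0,0,0,0.3],[0,0,0,0,0,0,0.3],[0,0,0,0,0,0,0.3],[0,0,0,0,0,0,0.3]]}}

```text
clock: 11.93
tool_pos: [596.6, 27.0, 96.1]
ee_rot: [0.0, 0.669, 0.743, 0.0]
ft_force: [-1.4, -0.8, 6.8]
width: 0.642
grip_force: 30.0
```

```bash
python3 - <<'E'
from h import *
delta((515.5,-316.5,102),.105)
E
```

```text
t 11.93 tcp [596.6  27.   96.1] head 0.105 tilt [ 0.001 -0.    -1.   ] j7 -0.49 F [-1.4 -0.8  6.8] w 0.642 gf 30.0
shift [-333.1 -116.6   -5.9] wz -0.000
```

>>> {"op": "servo_tool", "data": {"series": [[0,0,-0.01,0,0,0,0.3],[0,0,-0.015,0,0,0,0.3],[0,0,-0.015,0,0,0,0.3],[-0.008,-0.003,-0.01,0,0,0,0.3],[-0.016,-0.0055,0,0,0,0,0.3],[-0.026,-0.009,0,0,0,0,0.3],[-0.03,-0.0105,0,0,0,0,0.3],[-0.03,-0.0105,0,0,0,0,0.3],[-0.03,-0.0105,0,0,0,0,0.3],[-0.03,-0.0105,0,0,0,0,0.3]]}}

```text
clock: 12.77
tool_pos: [553.8, -150.6, 145.5]
ee_rot: [-0.0, 0.669, 0.743, -0.001]
ft_force: [0.4, 0.4, -1.9]
width: 0.644
grip_force: 30.0
```

>>> {"op": "servo_tool", "data": {"series": [[-0.03,-0.0105,0,0,0,0,0.3],[-0.03,-0.0105,0,0,0,0,0.3],[-0.03,-0.0105,0,0,0,0,0.3],[-0.03,-0.0105,0,0,0,0,0.3],[-0.025,-0.009,0,0,0,0,0.3],[-0.014,-0.006,0.005,0,0,0,0.3],[-0.004,0,0.01,0,0,0,0.3],[0,0,0.012,0,0,0,0.3],[0,0,0.006,0,0,0,0.3],[0,0,0.003,0,0,0,0.3]]}}

```text
clock: 13.6
tool_pos: [515.4, -313.0, 107.7]
ee_rot: [-0.002, 0.668, 0.745, 0.001]
ft_force: [-0.2, -0.4, -3.4]
width: 0.642
grip_force: 30.0
```

>>> {"op": "servo_tool", "data": {"series": [[0,0,0.002,0,0,0,0.3],[0,0,0,0,0,0,0.3],[0,0,0,0,0,0,0.3]]}}

```text
clock: 13.85
tool_pos: [516.2, -315.3, 107.7]
ee_rot: [0.0, 0.668, 0.744, 0.0]
ft_force: [0.4, 0.4, -1.7]
width: 0.644
grip_force: 30.0
```

```bash
python3 - <<'E'
from h import *
delta((515.5,-316.5,102.5),.105)
E
```

```text
t 13.85 tcp [ 516.2 -315.3  107.7] head 0.107 tilt [ 0.001  0.    -1.   ] j7 0.08 F [ 0.4  0.4 -1.7] w 0.644 gf 30.0
shift [-1.1 -0.8  5.2] wz 0.002
```

>>> {"op": "servo_tool", "data": {"series": [[0,0,0.002,0,0,0,0.3],[0,0,0.0015,0,0,0,0.3],[0,0,0.001,0,0,0,0.3],[0,0,0,0,0,0,0.3],[0,0,0,0,0,0,0.3]]}}

```text
clock: 14.27
tool_pos: [515.6, -316.5, 103.2]
ee_rot: [0.0, 0.669, 0.743, 0.0]
ft_force: [0.1, 0.1, -0.9]
width: 0.645
grip_force: 30.0
```

```bash
python3 - <<'E'
from h import *
delta((515.5,-316.5,102.5),.105)
E
```

```text
t 14.27 tcp [ 515.6 -316.5  103.2] head 0.105 tilt [ 0. -0. -1.] j7 0.08 F [ 0.1  0.1 -0.9] w 0.645 gf 30.0
shift [ 0.  -0.1  0.7] wz -0.000
```

Near contact; one more mm, then release and rise.

>>> {"op": "servo_tool", "data": {"series": [[0,0,0.001,0,0,0,0.3],[0,0,0,0,0,0,0.3],[0,0,0,0,0,0,0.8],[0,0,0,0,0,0,1],[0,0,0,0,0,0,1],[0,0,0,0,0,0,1],[0,0,0,0,0,0,1],[0,0,-0.02,0,0,0,1],[0,0,-0.03,0,0,0,1],[0,0,-0.03,0,0,0,1]]}}

```text
clock: 15.1
tool_pos: [514.8, -316.0, 182.1]
ee_rot: [-0.001, 0.669, 0.743, -0.0]
ft_force: [-0.2, -1.0, -0.1]
width: 1.003
grip_force: 0.0
```

```bash
python3 - <<'E'
from h import *
delta((590,96,94.3),.105)
c=r.camera('top')
m=blob(c,*YEL,proj(c,(598,20,5)));print(m.sum(),fit(c,m,lambda x:[(x[0]+35*np.cos(a),x[1]+35*np.sin(a),5) for a in an],(598,20)))
E
```

```text
t 15.1 tcp [ 514.8 -316.   182.1] head 0.105 tilt [-0.002  0.001 -1.   ] j7 0.15 F [-0.2 -1.  -0.1] w 1.003 gf 0.0
shift [401.6 118.3  88.2] wz 0.000
847 (array([596.22,  21.44]), np.float64(0.081))
```

>>> {"op": "servo_tool", "data": {"series": [[0.02,0.006,-0.01,0,0,0,1],[0.034,0.01,-0.01,0,0,0,1],[0.034,0.01,0,0,0,0,1],[0.034,0.01,0,0,0,0,1],[0.034,0.01,0,0,0,0,1],[0.034,0.01,0,0,0,0,1],[0.034,0.01,0,0,0,0,1],[0.034,0.01,0,0,0,0,1],[0.034,0.01,0,0,0,0,1],[0.034,0.01,0,0,0,0,1]]}}

```text
clock: 15.98
tool_pos: [576.9, 19.6, 201.9]
ee_rot: [0.0, 0.669, 0.743, 0.0]
ft_force: [0.3, -0.2, 0.9]
width: 0.999
grip_force: 0.0
```

>>> {"op": "servo_tool", "data": {"series": [[0.034,0.01,0,0,0,0,1],[0.03,0.008,0,0,0,0,1],[0.011,0.004,0,0,0,0,1],[0,0,0,0,0,0,1],[0,0,0,0,0,0,1],[0,0,0,0,0,0,1]]}}

```text
clock: 16.48
tool_pos: [590.7, 91.6, 201.6]
ee_rot: [0.001, 0.67, 0.742, -0.001]
ft_force: [-0.2, -0.6, 0.3]
width: 1.002
grip_force: 0.0
```

```bash
python3 - <<'E'
from h import *
delta((590,96.5,94.3),.105)
c=r.camera('wrist');look('wrist',['spray_can'],c)
m=blob(c,*RED,(275,205));ys,xs=np.nonzero(m);b=(xs.min(),xs.max(),ys.min(),ys.max());print(b,wray(c,(b[0]+b[1])/2,(b[2]+b[3])/2,154))
E
```

```text
t 16.48 tcp [590.7  91.6 201.6] head 0.102 tilt [-0.001 -0.003 -1.   ] j7 -0.52 F [-0.2 -0.6  0.3] w 1.002 gf 0.0
shift [  5.2  -0.  107.3] wz -0.003
wrist spray_can 0.98 [383.6 151.8 115.9] 
wrist spray_can 0.66 [589.7 106.1 153.8] 
wrist spray_can 0.27 [601.2   2.4   4.4] 
(np.int64(243), np.int64(304), np.int64(179), np.int64(242)) [589.4 100.1 154. ]
```

>>> {"op": "servo_tool", "data": {"series": [[0.0035,0,0,0,0,0,1],[0,0,0.02,0,0,0,1],[0,0,0.02,0,0,0,1],[0,0,0.02,0,0,0,1],[0,0,0.02,0,0,0,1],[0,0,0.015,0,0,0,1],[0,0,0.0125,0,0,0,1],[0,0,0,0,0,0,1],[0,0,0,0,0,0,1]]}}

```text
clock: 17.33
tool_pos: [590.3, 97.8, 94.3]
ee_rot: [-0.0, 0.669, 0.743, -0.0]
ft_force: [-0.1, -0.9, 0.4]
width: 1.002
grip_force: 0.0
```

>>> {"op": "servo_tool", "data": {"series": [[0,0,0,0,0,0,0.3],[0,0,0,0,0,0,0.3],[0,0,0,0,0,0,0.3],[0,0,0,0,0,0,0.3],[0,0,0,0,0,0,0.3],[0,0,0,0,0,0,0.3],[0,0,0,0,0,0,0.3],[0,0,0,0,0,0,0.3]]}}

```text
clock: 18.0
tool_pos: [590.6, 98.3, 94.9]
ee_rot: [0.0, 0.669, 0.743, 0.0]
ft_force: [-0.1, -0.6, 3.6]
width: 0.603
grip_force: 30.0
```

```bash
python3 - <<'E'
from h import *
delta((526.7,-237,102),.105)
E
```

```text
t 18.0 tcp [590.6  98.3  94.9] head 0.105 tilt [ 0. -0. -1.] j7 -0.62 F [-0.1 -0.6  3.6] w 0.603 gf 30.0
shift [-326.7  -98.6   -7.1] wz -0.000
```

>>> {"op": "servo_tool", "data": {"series": [[0,0,-0.01,0,0,0,0.3],[0,0,-0.015,0,0,0,0.3],[0,0,-0.015,0,0,0,0.3],[-0.008,-0.0025,-0.01,0,0,0,0.3],[-0.016,-0.005,0,0,0,0,0.3],[-0.026,-0.008,0,0,0,0,0.3],[-0.03,-0.009,0,0,0,0,0.3],[-0.03,-0.009,0,0,0,0,0.3],[-0.03,-0.009,0,0,0,0,0.3],[-0.03,-0.009,0,0,0,0,0.3]]}}

```text
clock: 18.83
tool_pos: [555.8, -78.5, 144.5]
ee_rot: [-0.0, 0.669, 0.743, -0.001]
ft_force: [-0.1, -1.1, -2.8]
width: 0.596
grip_force: 30.0
```

>>> {"op": "servo_tool", "data": {"series": [[-0.03,-0.009,0,0,0,0,0.3],[-0.03,-0.009,0,0,0,0,0.3],[-0.03,-0.009,0,0,0,0,0.3],[-0.03,-0.009,0,0,0,0,0.3],[-0.02,-0.007,0,0,0,0,0.3],[-0.012,-0.004,0.005,0,0,0,0.3],[-0.0045,0,0.01,0,0,0,0.3],[0,0,0.012,0,0,0,0.3],[0,0,0.006,0,0,0,0.3],[0,0,0.004,0,0,0,0.3]]}}

```text
clock: 19.67
tool_pos: [526.4, -233.9, 105.9]
ee_rot: [-0.002, 0.668, 0.744, 0.0]
ft_force: [0.0, -0.1, -3.6]
width: 0.601
grip_force: 30.0
```

>>> {"op": "servo_tool", "data": {"series": [[0,0,0.003,0,0,0,0.3],[0,0,0.001,0,0,0,0.3],[0,0,0,0,0,0,0.3],[0,0,0,0,0,0,0.3]]}}

```text
clock: 20.0
tool_pos: [527.1, -236.3, 103.8]
ee_rot: [0.0, 0.669, 0.744, 0.0]
ft_force: [0.0, 0.5, -3.3]
width: 0.596
grip_force: 30.0
```

```bash
python3 - <<'E'
from h import *
delta((526.7,-237,102),.105)
E
```

```text
t 20.0 tcp [ 527.1 -236.3  103.8] head 0.106 tilt [ 0.001 -0.    -1.   ] j7 -0.09 F [ 0.   0.5 -3.3] w 0.596 gf 30.0
shift [-0.7 -0.5  1.8] wz 0.001
```

>>> {"op": "servo_tool", "data": {"series": [[0,0,0.001,0,0,0,0.3],[0,0,0.001,0,0,0,0.3],[0,0,0,0,0,0,0.3],[0,0,0,0,0,0,0.3]]}}

```text
clock: 20.33
tool_pos: [527.0, -236.9, 101.9]
ee_rot: [0.0, 0.669, 0.743, 0.0]
ft_force: [-0.3, 0.2, -0.7]
width: 0.6
grip_force: 30.0
```

>>> {"op": "servo_tool", "data": {"series": [[0,0,0,0,0,0,0.8],[0,0,0,0,0,0,1],[0,0,0,0,0,0,1],[0,0,0,0,0,0,1],[0,0,0,0,0,0,1],[0,0,-0.02,0,0,0,1],[0,0,-0.03,0,0,0,1],[0,0,-0.03,0,0,0,1],[0,0,-0.02,0,0,0,1]]}}

```text
clock: 21.08
tool_pos: [527.6, -236.7, 204.0]
ee_rot: [0.001, 0.669, 0.743, 0.001]
ft_force: [-0.2, -0.2, 1.0]
width: 0.997
grip_force: 0.0
```

```bash
python3 - <<'E'
from h import *
delta((661,26,110),.105)
from h import *
ps={}
for cam,gs in (('top',None),('scene',None)):
    c=snap(cam,cam+'3.png')
    for n,col,g in (('red',RED,(587,98,5)),('yel',YEL,(596,21,5)),('blu',BLU,(605,-55,5))):
        m=blob(c,*col,proj(c,np.array(g)));print(cam,n,m.sum(),fit(c,m,lambda x:[(x[0]+35*np.cos(a),x[1]+35*np.sin(a),5) for a in an],g[:2]))
    look(cam,['valve','vise','spray_can','oil_bottle','solvent_tin','board'],c)
    i=c['frame'][:,:,::-1]
    a=i[100:200,180:340] if cam=='top' else i[215:325,200:380]
    b=i[190:330,80:180] if cam=='top' else i[125:260,400:490]
    cv2.imwrite(f'pics/{cam}3v.png',cv2.resize(a,None,fx=4,fy=4,interpolation=cv2.INTER_CUBIC))
    cv2.imwrite(f'pics/{cam}3w.png',cv2.resize(b,None,fx=4,fy=4,interpolation=cv2.INTER_CUBIC))
E
```

```text
t 21.08 tcp [ 527.6 -236.7  204. ] head 0.105 tilt [ 0.003 -0.    -1.   ] j7 0.0 F [-0.2 -0.2  1. ] w 0.997 gf 0.0
shift [247.3 160.   94.3] wz 0.000
top red 849 (array([587.36,  99.24]), np.float64(0.089))
top yel 846 (array([596.62,  21.83]), np.float64(0.083))
top blu 817 (array([608.1 , -55.57]), np.float64(0.102))
top valve 0.88 [655.1  28.5  59.4] [262. 139.]
top spray_can 0.77 [ 525.3 -220.2  141.9] [404. 197.]
top spray_can 0.69 [365.6 147.4 144. ] [192. 295.]
top spray_can 0.63 [476.  140.9 108.8] [200. 230.]
top oil_bottle 0.91 [ 507.7 -290.1   82.7] [432. 210.]
top oil_bottle 0.48 [ 521.5 -221.3  141.4] [405. 199.]
top solvent_tin 0.78 [ 499.3 -389.6  159.2] [506. 209.]
top board 0.78 [ 498.2 -244.9   12.9] [397. 219.]
scene red 664 (array([584.87,  98.73]), np.float64(0.341))
scene yel 588 (array([596.9 ,  25.24]), np.float64(0.416))
scene blu 826 (array([605.21, -54.76]), np.float64(0.176))
scene valve 0.6 [670.9  30.7  61.4] [288. 279.]
scene vise 0.95 [449.1 295.7  47.4] [440. 197.]
scene spray_can 0.93 [495.2 139.7  86.4] [362. 195.]
scene spray_can 0.89 [ 544.5 -225.2  121.2] [160. 176.]
scene spray_can 0.67 [385.9 146.6 106.4] [372. 142.]
scene oil_bottle 0.65 [ 536.5 -302.8   91.5] [125. 174.]
scene solvent_tin 0.66 [671.   27.1  60.4] [286. 279.]
scene solvent_tin 0.55 [ 520.6 -383.5  104.5] [ 84. 157.]
```

View pics/top3v.png

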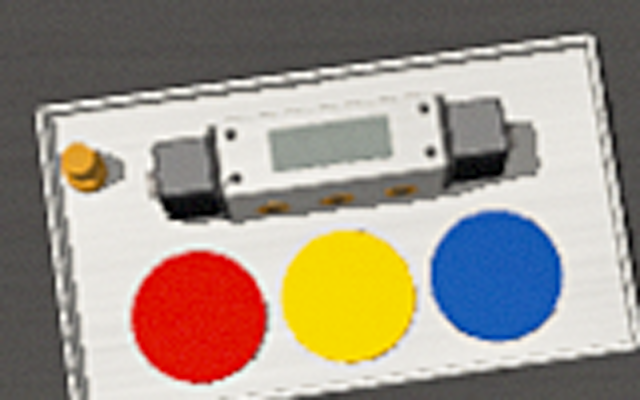

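View pics/top3w.png

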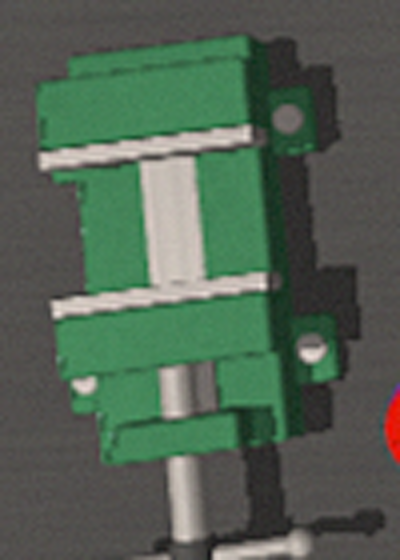

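View pics/scene3w.png

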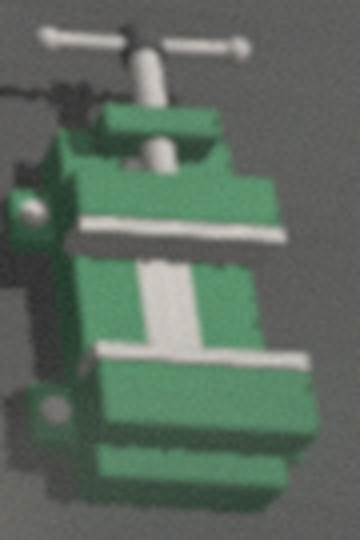

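View pics/scene3v.png

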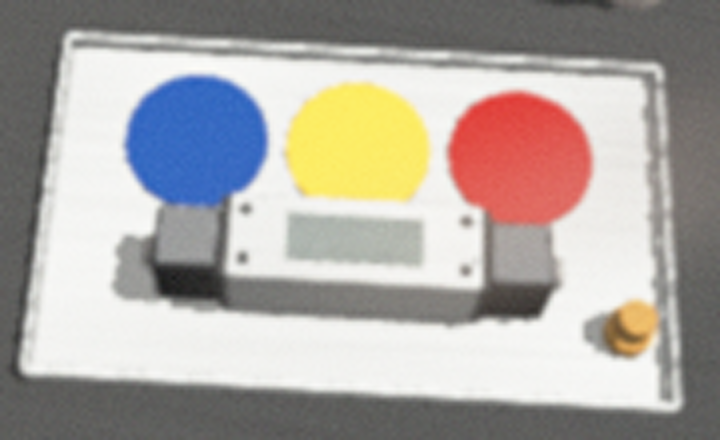

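Top crop: the valve's four screws centre on (330,142), and the vise gap centres on about (154,220). Scene crops: the valve centre is at (355,240) and the vise gap centre at (193,292). All three discs are clear. Next I convert these pixels to positions.

```bash
python3 - <<'E'
from h import *
c=r.camera('top');s=r.camera('scene')
def show(n,c,o,pts,z):
    P=np.array([ray(c,o[0]+u/4,o[1]+v/4,z)[:2] for u,v in pts]);print(n,'mean',P.mean(0).round(1),[tuple(p) for p in P.round(0)],'dir',[round(float(np.arctan2(*(-(P[i+1]-P[i])*[1,-1]))),3) for i in (0,2)])
show('valve top',c,(180,100),[(231,133),(424,108),(235,177),(430,152)],61)
show('valve scene',s,(200,215),[(466,221),(245,209),(466,271),(242,258)],61)
show('vise top',c,(80,190),[(39,168),(255,140),(52,298),(270,273)],62)
show('vise scene',s,(400,125),[(288,243),(75,232),(310,354),(98,341)],62)
E
```

```text
valve top mean [661.8  27.5] [(np.float64(667.0), np.float64(76.0)), (np.float64(679.0), np.float64(-19.0)), (np.float64(645.0), np.float64(74.0)), (np.float64(656.0), np.float64(-21.0))] dir [-3.02, -3.023]
valve scene mean [663.9  30.5] [(np.float64(647.0), np.float64(77.0)), (np.float64(659.0), np.float64(-19.0)), (np.float64(669.0), np.float64(80.0)), (np.float64(681.0), np.float64(-16.0))] dir [-3.015, -3.018]
vise top mean [453.4 301.3] [(np.float64(479.0), np.float64(356.0)), (np.float64(490.0), np.float64(255.0)), (np.float64(418.0), np.float64(348.0)), (np.float64(427.0), np.float64(247.0))] dir [-3.028, -3.046]
vise scene mean [456.4 306.2] [(np.float64(420.0), np.float64(353.0)), (np.float64(433.0), np.float64(250.0)), (np.float64(481.0), np.float64(360.0)), (np.float64(492.0), np.float64(262.0))] dir [-3.015, -3.025]
```

>>> {"op": "servo_tool", "data": {"series": [[0.02,0.0135,0,0,0,0,1],[0.03,0.0195,0,0,0,0,1],[0.03,0.0195,0,0,0,0,1],[0.03,0.0195,0,0,0,0,1],[0.03,0.0195,0,0,0,0,1],[0.03,0.0195,0,0,0,0,1],[0.03,0.0195,0,0,0,0,1],[0.03,0.0195,0,0,0,0,1],[0.02,0.0125,0,0,0,-0.015,1],[0,0,0.03,0,0,0,1]]}}

```text
clock: 22.72
tool_pos: [667.9, 39.2, 177.1]
ee_rot: [0.002, 0.66, 0.751, 0.008]
ft_force: [2.2, 0.2, 0.2]
width: 1.0
grip_force: 0.0
```

>>> {"op": "servo_tool", "data": {"series": [[0,0,0.03,0,0,0,1],[0,0,0,0,0,0,1],[0,0,0,0,0,0,1],[0,0,0,0,0,0,1]]}}

```text
clock: 23.05
tool_pos: [662.9, 28.8, 142.8]
ee_rot: [0.001, 0.664, 0.748, 0.001]
ft_force: [0.5, 0.3, -0.1]
width: 1.003
grip_force: 0.0
```

```bash
python3 - <<'E'
from h import *
delta((663,29,36),.12)
c=snap('wrist','w4.png');look('wrist',['valve'],c)
E
```

```text
t 23.05 tcp [662.9  28.8 142.8] head 0.119 tilt [ 0.002  0.    -1.   ] j7 -0.4 F [ 0.5  0.3 -0.1] w 1.003 gf 0.0
shift [ 2.000e-01 -1.000e-01  1.068e+02] wz -0.001
wrist valve 0.63 [661.4  43.   58.7]
```

View pics/w4.png

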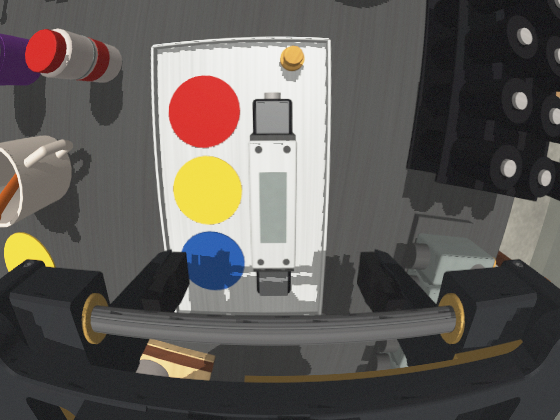

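The valve lies straight under the gripper with its screw centre at (273,206). The discs show at (204,111), (208,190) and (212,260).

```bash
python3 - <<'E'
from h import *
c=r.camera('wrist')
print(wray(c,273,206,61),[wray(c,*p,61) for p in ((259,150),(287,150),(259,262),(288,262))])
for col,g in ((RED,(204,111)),(YEL,(208,190))):
    m=blob(c,*col,g);M=cv2.moments(m,True);u=(M['m10']/M['m00'],M['m01']/M['m00']);print(u,wray(c,*u,5))
E
```

```text
[662.9  30.4  61. ] [array([646.6,  74.4,  61. ]), array([668.3,  77. ,  61. ]), array([656.8, -21.3,  61. ]), array([681.8, -18.4,  61. ])]
(202.88590263691682, 111.21475659229209) [587.8  99.4   5. ]
(206.31469513908402, 189.58387187412194) [597.4  23.    5. ]
```

>>> {"op": "servo_tool", "data": {"series": [[0.001,0,0.02,0,0,0,1],[0,0,0.02,0,0,0,1],[0,0,0.02,0,0,0,1],[0,0,0.02,0,0,0,1],[0,0,0.0165,0,0,0,1],[0,0,0.01,0,0,0,1],[0,0,0,0,0,0,1],[0,0,0,0,0,0,0.6]], "grip_force": 50}}

```text
clock: 23.87
tool_pos: [662.5, 29.9, 35.8]
ee_rot: [0.0, 0.664, 0.748, 0.0]
ft_force: [0.1, -0.3, 0.4]
width: 0.948
grip_force: 0.0
```

>>> {"op": "servo_tool", "data": {"series": [[0,0,0,0,0,0,0.2],[0,0,0,0,0,0,0.2],[0,0,0,0,0,0,0.2],[0,0,0,0,0,0,0.2],[0,0,0,0,0,0,0.2],[0,0,0,0,0,0,0.2],[0,0,0,0,0,0,0.2],[0,0,0,0,0,0,0.2]]}}

```text
clock: 24.53
tool_pos: [662.5, 29.9, 35.2]
ee_rot: [0.0, 0.663, 0.748, 0.0]
ft_force: [1.3, -0.6, -0.0]
width: 0.4
grip_force: 50.0
```

```bash
python3 - <<'E'
from h import *
delta((455,303,67),.113)
E
```

```text
t 24.53 tcp [662.5  29.9  35.2] head 0.12 tilt [ 0.001  0.    -1.   ] j7 -0.47 F [ 1.3 -0.6 -0. ] w 0.4 gf 50.0
shift [ 295.9 -173.3  -32. ] wz 0.007
```

>>> {"op": "servo_tool", "data": {"series": [[0,0,-0.008,0,0,0,0.2],[0,0,-0.015,0,0,0,0.2],[0,0,-0.022,0,0,0,0.2],[0,0,-0.025,0,0,0,0.2],[0,0,-0.025,0,0,0,0.2],[0,0,-0.02,0,0,0,0.2],[0.0069,-0.004,-0.015,0,0,0,0.2],[0.0138,-0.0081,0,0,0,0.007,0.2],[0.0207,-0.0121,0,0,0,0,0.2],[0.0242,-0.0141,0,0,0,0,0.2]]}}

```text
clock: 25.37
tool_pos: [615.5, 89.7, 165.3]
ee_rot: [0.0, 0.667, 0.745, -0.001]
ft_force: [0.4, 1.2, -6.4]
width: 0.397
grip_force: 50.0
```

>>> {"op": "servo_tool", "data": {"series": [[0.0242,-0.0141,0,0,0,0,0.2],[0.0242,-0.0141,0,0,0,0,0.2],[0.0242,-0.0141,0,0,0,0,0.2],[0.0242,-0.0141,0,0,0,0,0.2],[0.0242,-0.0141,0,0,0,0,0.2],[0.0242,-0.0141,0,0,0,0,0.2],[0.0242,-0.0141,0,0,0,0,0.2],[0.0242,-0.0141,0,0,0,0,0.2],[0.0207,-0.0121,0,0,0,0,0.2],[0.0121,-0.0071,0,0,0,0,0.2]]}}

```text
clock: 26.2
tool_pos: [455.8, 304.2, 165.6]
ee_rot: [-0.001, 0.664, 0.748, -0.0]
ft_force: [1.0, 1.6, -5.5]
width: 0.402
grip_force: 50.0
```

>>> {"op": "servo_tool", "data": {"series": [[0.0043,-0.0025,0,0,0,0,0.2],[0,0,0,0,0,0,0.2],[0,0,0,0,0,0,0.2],[0,0,0,0,0,0,0.2],[0,0,0,0,0,0,0.2]]}}

```text
clock: 26.62
tool_pos: [457.8, 302.9, 164.9]
ee_rot: [0.001, 0.667, 0.745, -0.0]
ft_force: [0.4, 0.9, -5.2]
width: 0.398
grip_force: 50.0
```

```bash
python3 - <<'E'
from h import *
delta((455,303,67),.113)
c=snap('wrist','w5.png')
E
```

```text
t 26.62 tcp [457.8 302.9 164.9] head 0.11 tilt [ 0.    -0.001 -1.   ] j7 -1.0 F [ 0.4  0.9 -5.2] w 0.398 gf 50.0
shift [ 0.5 -2.8 97.9] wz -0.003
```

View pics/w5.png

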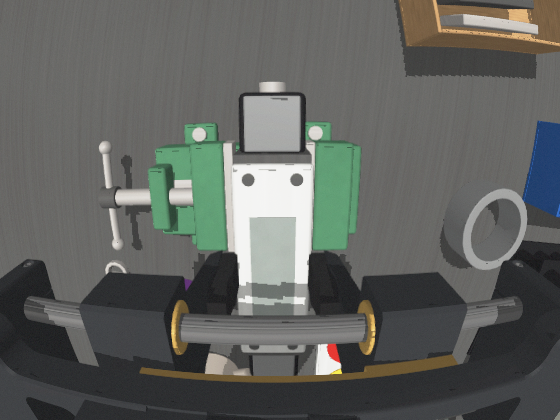

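The valve hangs between the jaws. The jaw faces are near columns 234 and 312, and the jaws span about rows 143 to 249. I'll check this numerically.

```bash
python3 - <<'E'
from h import *
c=r.camera('wrist')
for u,v in ((234,180),(312,180),(226,143),(317,143),(226,249),(317,249)): print(u,v,wray(c,u,v,62))
E
```

```text
234 180 [421.5 318.2  62. ]
312 180 [488.3 325.5  62. ]
226 143 [411.9 349.5  62. ]
317 143 [488.3 357.8  62. ]
226 249 [418.7 252.5  62. ]
317 249 [502.5 261.7  62. ]
```

>>> {"op": "servo_tool", "data": {"series": [[0.001,-0.0014,0.01,0,0,0,0.2],[0,0,0.015,0,0,0,0.2],[0,0,0.02,0,0,0,0.2],[0,0,0.02,0,0,0,0.2],[0,0,0.013,0,0,0,0.2],[0,0,0.008,0,0,0,0.2],[0,0,0.005,0,0,0,0.2],[0,0,0.003,0,0,0,0.2],[0,0,0,0,0,0,0.2],[0,0,0,0,0,0,0.2]]}}

```text
clock: 27.55
tool_pos: [455.6, 305.9, 71.5]
ee_rot: [0.0, 0.666, 0.746, 0.001]
ft_force: [1.2, 0.1, -5.7]
width: 0.401
grip_force: 50.0
```

```bash
python3 - <<'E'
from h import *
delta((456.3,304,66.5),.113)
E
```

```text
t 27.55 tcp [455.6 305.9  71.5] head 0.113 tilt [ 0.001  0.001 -1.   ] j7 -1.11 F [ 1.2  0.1 -5.7] w 0.401 gf 50.0
shift [-2.   0.5  5. ] wz -0.000
```

>>> {"op": "servo_tool", "data": {"series": [[-0.001,0,0.0015,0,0,0,0.2],[0,0,0.0015,0,0,0,0.2],[0,0,0.001,0,0,0,0.2],[0,0,0,0,0,0,0.2],[0,0,0,0,0,0,0.2]]}}

```text
clock: 27.97
tool_pos: [455.4, 304.5, 67.1]
ee_rot: [0.0, 0.666, 0.746, 0.0]
ft_force: [-0.3, -0.4, -5.4]
width: 0.404
grip_force: 50.0
```

>>> {"op": "servo_tool", "data": {"series": [[0,0,0.0005,0,0,0,0.2],[0,0,0,0,0,0,0.2],[0,0,0,0,0,0,0.2]]}}

```text
clock: 28.22
tool_pos: [455.3, 304.6, 66.5]
ee_rot: [0.0, 0.666, 0.746, -0.0]
ft_force: [0.7, -0.7, -5.3]
width: 0.4
grip_force: 50.0
```

```bash
python3 - <<'E'
from h import *
delta((456.3,304,66.5),.113)
E
```

```text
t 28.22 tcp [455.3 304.6  66.5] head 0.113 tilt [ 0. -0. -1.] j7 -1.11 F [ 0.7 -0.7 -5.3] w 0.4 gf 50.0
shift [-0.7  0.9 -0. ] wz 0.000
```

>>> {"op": "servo_tool", "data": {"series": [[0,0,0.0005,0,0,0,0.2],[0,0,0.0005,0,0,0,0.2],[0,0,0,0,0,0,0.2],[0,0,0,0,0,0,0.2]]}}

```text
clock: 28.55
tool_pos: [455.6, 304.8, 66.1]
ee_rot: [0.0, 0.666, 0.746, 0.0]
ft_force: [-0.3, -1.1, 1.8]
width: 0.401
grip_force: 50.0
```

>>> {"op": "servo_tool", "data": {"series": [[0,0,0.0004,0,0,0,0.2],[0,0,0,0,0,0,0.2],[0,0,0,0,0,0,0.2]]}}

```text
clock: 28.8
tool_pos: [455.6, 304.9, 66.0]
ee_rot: [0.0, 0.666, 0.746, 0.001]
ft_force: [-1.5, -1.2, 6.4]
width: 0.404
grip_force: 50.0
```

>>> {"op": "servo_tool", "data": {"series": [[0,0,0,0,0,0,0.65],[0,0,0,0,0,0,0.65],[0,0,0,0,0,0,0.65],[0,0,0,0,0,0,0.65],[0,0,-0.015,0,0,0,0.65],[0,0,-0.025,0,0,0,0.65],[0,0,-0.03,0,0,0,1],[0,0,-0.03,0,0,0,1],[0,0,-0.03,0,0,0,1],[0,0,0,0,0,0,1]], "grip_force": 30}}

```text
clock: 29.63
tool_pos: [457.8, 307.3, 200.3]
ee_rot: [0.001, 0.666, 0.746, 0.005]
ft_force: [0.1, 1.2, 0.3]
width: 0.927
grip_force: 0.0
```

```bash
python3 - <<'E'
from h import *
delta((527,-237,200),.105)
c=snap('wrist','w6.png');print([wray(c,*p,92) for p in ((300,150),)])
E
```

```text
t 29.63 tcp [457.8 307.3 200.3] head 0.113 tilt [ 0.008  0.007 -1.   ] j7 -0.98 F [0.1 1.2 0.3] w 0.927 gf 0.0
shift [-548.6    7.5   -2.8] wz 0.008
[array([476.2, 354.5,  92. ])]
```

View pics/w6.png

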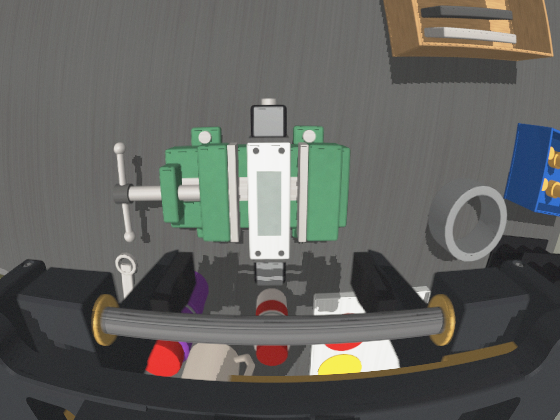

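The valve sits centred between the jaws and is released. Now the spray can goes back.

>>> {"op": "servo_tool", "data": {"series": [[-0.02,0,-0.005,0,0,0,1],[-0.035,0.0004,0,0,0,0.008,1],[-0.035,0.0004,0,0,0,0,1],[-0.035,0.0004,0,0,0,0,1],[-0.035,0.0004,0,0,0,0,1],[-0.035,0.0004,0,0,0,0,1],[-0.035,0.0004,0,0,0,0,1],[-0.035,0.0004,0,0,0,0,1],[-0.035,0.0004,0,0,0,0,1],[-0.035,0.0004,0,0,0,0,1]]}}

```text
clock: 30.52
tool_pos: [493.6, -30.1, 198.9]
ee_rot: [-0.001, 0.669, 0.743, -0.001]
ft_force: [0.4, 0.1, -0.0]
width: 1.0
grip_force: 0.0
```

>>> {"op": "servo_tool", "data": {"series": [[-0.035,0.0004,0,0,0,0,1],[-0.035,0.0004,0,0,0,0,1],[-0.035,0.0004,0,0,0,0,1],[-0.035,0.0004,0,0,0,0,1],[-0.035,0.0004,0,0,0,0,1],[-0.024,0.0004,0,0,0,0,1],[-0.012,0,0,0,0,0,1],[0,0,0,0,0,0,1],[0,0,0,0,0,0,1],[0,0,0,0,0,0,1]]}}

```text
clock: 31.35
tool_pos: [519.0, -234.9, 199.9]
ee_rot: [-0.001, 0.668, 0.744, 0.001]
ft_force: [0.8, 1.0, -0.2]
width: 0.999
grip_force: 0.0
```

```bash
cat >> h.py <<'E'
def cap(col,z,p,uv=(275,205)):
    delta(p,.105);c=r.camera('wrist');T=np.array(c['world_from_camera'])
    m=blob(c,*col,uv);ys,xs=np.nonzero(m);b=(xs.min(),xs.max(),ys.min(),ys.max());print(b,wray(c,(b[0]+b[1])/2,(b[2]+b[3])/2,z),wray(c,b[0],(b[2]+b[3])/2,z),wray(c,b[1],(b[2]+b[3])/2,z),wray(c,(b[0]+b[1])/2,b[2],z),wray(c,(b[0]+b[1])/2,b[3],z))
E
python3 -c "
from h import *
cap(RED,161,(527,-237,102))"
```

```text
t 31.35 tcp [ 519.  -234.9  199.9] head 0.109 tilt [-0.001  0.002 -1.   ] j7 0.0 F [ 0.8  1.  -0.2] w 0.999 gf 0.0
shift [-3.1  7.8 97.9] wz 0.004
(np.int64(252), np.int64(316), np.int64(195), np.int64(260)) [ 525.9 -234.8  161. ] [ 504.  -237.2  161. ] [ 547.9 -232.5  161. ] [ 523.1 -211.9  161. ] [ 528.8 -259.5  161. ]
```

>>> {"op": "servo_tool", "data": {"series": [[-0.0005,0.0076,0,0,0,0.003,1],[0,0,0.02,0,0,0,1],[0,0,0.02,0,0,0,1],[0,0,0.02,0,0,0,1],[0,0,0.02,0,0,0,1],[0,0,0.0175,0,0,0,1],[0,0,0,0,0,0,1],[0,0,0,0,0,0,1]]}}

```text
clock: 32.07
tool_pos: [526.9, -236.1, 102.4]
ee_rot: [-0.001, 0.669, 0.743, -0.0]
ft_force: [-0.1, 0.6, 1.0]
width: 1.001
grip_force: 0.0
```

>>> {"op": "servo_tool", "data": {"series": [[0,0,0,0,0,0,0.3],[0,0,0,0,0,0,0.3],[0,0,0,0,0,0,0.3],[0,0,0,0,0,0,0.3],[0,0,0,0,0,0,0.3],[0,0,0,0,0,0,0.3],[0,0,0,0,0,0,0.3],[0,0,0,0,0,0,0.3]]}}

```text
clock: 32.73
tool_pos: [527.0, -237.7, 103.1]
ee_rot: [0.0, 0.67, 0.742, 0.0]
ft_force: [-0.7, -0.2, 3.4]
width: 0.597
grip_force: 30.0
```

```bash
python3 -c "
from h import *
delta((587.5,99,95),.105)"
```

```text
t 32.73 tcp [ 527.  -237.7  103.1] head 0.102 tilt [ 0.001 -0.    -1.   ] j7 -0.09 F [-0.7 -0.2  3.4] w 0.597 gf 30.0
shift [328.8  94.4   8. ] wz -0.003
```

>>> {"op": "servo_tool", "data": {"series": [[0,0,-0.01,0,0,0,0.3],[0,0,-0.015,0,0,0,0.3],[0,0,-0.015,0,0,0,0.3],[0.008,0.0025,-0.005,0,0,0,0.3],[0.016,0.005,0,0,0,-0.003,0.3],[0.026,0.008,0,0,0,0,0.3],[0.03,0.0085,0,0,0,0,0.3],[0.03,0.0085,0,0,0,0,0.3],[0.03,0.0085,0,0,0,0,0.3],[0.03,0.0085,0,0,0,0,0.3]]}}

```text
clock: 33.57
tool_pos: [557.4, -61.0, 147.3]
ee_rot: [-0.001, 0.669, 0.743, -0.0]
ft_force: [0.3, -0.2, -3.0]
width: 0.602
grip_force: 30.0
```

>>> {"op": "servo_tool", "data": {"series": [[0.03,0.0085,0,0,0,0,0.3],[0.03,0.0085,0,0,0,0,0.3],[0.03,0.0085,0,0,0,0,0.3],[0.03,0.0085,0,0,0,0,0.3],[0.022,0.007,0,0,0,0,0.3],[0.012,0.004,0.005,0,0,0,0.3],[0.004,0,0.01,0,0,0,0.3],[0,0,0.012,0,0,0,0.3],[0,0,0.01,0,0,0,0.3],[0,0,0.006,0,0,0,0.3]]}}

```text
clock: 34.4
tool_pos: [584.6, 95.1, 102.0]
ee_rot: [-0.0, 0.67, 0.742, -0.003]
ft_force: [-0.1, 0.2, -3.6]
width: 0.597
grip_force: 30.0
```

>>> {"op": "servo_tool", "data": {"series": [[0,0,0.003,0,0,0,0.3],[0,0,0.001,0,0,0,0.3],[0,0,0,0,0,0,0.3],[0,0,0,0,0,0,0.3]]}}

```text
clock: 34.73
tool_pos: [586.6, 98.2, 100.9]
ee_rot: [0.0, 0.669, 0.743, 0.0]
ft_force: [-1.2, 0.0, -2.7]
width: 0.597
grip_force: 30.0
```

```bash
python3 -c "
from h import *
delta((587.5,98,95),.105)"
```

```text
t 34.73 tcp [586.6  98.2 100.9] head 0.104 tilt [ 0.001  0.    -1.   ] j7 -0.62 F [-1.2  0.  -2.7] w 0.597 gf 30.0
shift [-0.3  0.8  5.9] wz -0.001
```

>>> {"op": "servo_tool", "data": {"series": [[0,0.0008,0.003,0,0,0,0.3],[0,0,0.0015,0,0,0,0.3],[0,0,0.0008,0,0,0,0.3],[0,0,0,0,0,0,0.3],[0,0,0,0,0,0,0.3]]}}

```text
clock: 35.15
tool_pos: [587.6, 98.7, 96.1]
ee_rot: [0.001, 0.669, 0.743, 0.0]
ft_force: [-0.8, -0.5, 3.6]
width: 0.596
grip_force: 30.0
```

>>> {"op": "servo_tool", "data": {"series": [[0,0,0.0007,0,0,0,0.3],[0,0,0,0,0,0,0.3],[0,0,0,0,0,0,0.3]]}}

```text
clock: 35.4
tool_pos: [587.6, 98.7, 96.1]
ee_rot: [0.001, 0.669, 0.743, 0.0]
ft_force: [-2.1, -1.4, 9.5]
width: 0.6
grip_force: 30.0
```

Seated; release and go for the oil bottle (last set at (515.6,-316.5)).

>>> {"op": "servo_tool", "data": {"series": [[0,0,-0.0007,0,0,0,0.3],[0,0,0,0,0,0,0.8],[0,0,0,0,0,0,1],[0,0,0,0,0,0,1],[0,0,0,0,0,0,1],[0,0,0,0,0,0,1],[0,0,-0.02,0,0,0,1],[0,0,-0.03,0,0,0,1],[0,0,-0.03,0,0,0,1],[0,0,-0.025,0,0,0,1]]}}

```text
clock: 36.23
tool_pos: [587.2, 99.0, 202.0]
ee_rot: [0.0, 0.669, 0.743, 0.0]
ft_force: [0.5, 0.3, 0.1]
width: 1.003
grip_force: 0.0
```

>>> {"op": "servo_tool", "data": {"series": [[-0.022,-0.006,0,0,0,0,1],[-0.034,-0.0098,0,0,0,0,1],[-0.034,-0.0098,0,0,0,0,1],[-0.034,-0.0098,0,0,0,0,1],[-0.034,-0.0098,0,0,0,0,1],[-0.034,-0.0098,0,0,0,0,1],[-0.034,-0.0098,0,0,0,0,1],[-0.034,-0.0098,0,0,0,0,1],[-0.034,-0.0098,0,0,0,0,1],[-0.034,-0.0098,0,0,0,0,1]]}}

```text
clock: 37.07
tool_pos: [527.1, -239.1, 200.3]
ee_rot: [0.0, 0.669, 0.743, -0.0]
ft_force: [0.9, 0.5, -0.1]
width: 1.003
grip_force: 0.0
```

>>> {"op": "servo_tool", "data": {"series": [[-0.034,-0.0098,0,0,0,0,1],[-0.028,-0.0098,0,0,0,0,1],[-0.012,-0.005,0,0,0,0,1],[0,0,0,0,0,0,1],[0,0,0,0,0,0,1],[0,0,0,0,0,0,1]]}}

```text
clock: 37.57
tool_pos: [512.2, -310.4, 200.5]
ee_rot: [-0.0, 0.668, 0.745, 0.001]
ft_force: [0.4, -0.4, -0.2]
width: 1.001
grip_force: 0.0
```

```bash
python3 -c "
from h import *
cap(YEL,162,(515.6,-316.5,102.5))"
```

```text
t 37.57 tcp [ 512.2 -310.4  200.5] head 0.109 tilt [ 0.001  0.002 -1.   ] j7 0.15 F [ 0.4 -0.4 -0.2] w 1.001 gf 0.0
shift [-6.6  2.6 98. ] wz 0.004
(np.int64(247), np.int64(301), np.int64(175), np.int64(192)) [ 508.9 -280.3  162. ] [ 491.2 -282.2  162. ] [ 526.6 -278.3  162. ] [ 508.3 -274.6  162. ] [ 509.5 -286.   162. ]
```

>>> {"op": "servo_tool", "data": {"series": [[-0.0055,0.0023,0,0,0,0.002,1],[0,0,0.02,0,0,0,1],[0,0,0.02,0,0,0,1],[0,0,0.02,0,0,0,1],[0,0,0.02,0,0,0,1],[0,0,0.018,0,0,0,1],[0,0,0,0,0,0,1],[0,0,0,0,0,0,1]]}}

```text
clock: 38.28
tool_pos: [514.2, -317.6, 102.0]
ee_rot: [-0.001, 0.669, 0.743, 0.0]
ft_force: [0.6, 0.7, 0.2]
width: 1.0
grip_force: 0.0
```

>>> {"op": "servo_tool", "data": {"series": [[0,0,0,0,0,0,0.3],[0,0,0,0,0,0,0.3],[0,0,0,0,0,0,0.3],[0,0,0,0,0,0,0.3],[0,0,0,0,0,0,0.3],[0,0,0,0,0,0,0.3],[0,0,0,0,0,0,0.3],[0,0,0,0,0,0,0.3]]}}

```text
clock: 38.95
tool_pos: [514.5, -319.0, 103.0]
ee_rot: [0.001, 0.67, 0.743, 0.0]
ft_force: [0.6, 0.3, 4.4]
width: 0.641
grip_force: 30.0
```

```bash
python3 -c "
from h import *
delta((597,23.5,95),.105)"
```

```text
t 38.95 tcp [ 514.5 -319.   103. ] head 0.103 tilt [ 0.001 -0.001 -1.   ] j7 0.08 F [0.6 0.3 4.4] w 0.641 gf 30.0
shift [332.2 117.2   7.9] wz -0.002
```

>>> {"op": "servo_tool", "data": {"series": [[0,0,-0.01,0,0,0,0.3],[0,0,-0.015,0,0,0,0.3],[0,0,-0.015,0,0,0,0.3],[0.008,0.003,-0.005,0,0,0,0.3],[0.016,0.0055,0,0,0,-0.002,0.3],[0.026,0.009,0,0,0,0,0.3],[0.03,0.0105,0,0,0,0,0.3],[0.03,0.0105,0,0,0,0,0.3],[0.03,0.0105,0,0,0,0,0.3],[0.03,0.0105,0,0,0,0,0.3]]}}

```text
clock: 39.78
tool_pos: [554.7, -141.2, 146.9]
ee_rot: [-0.001, 0.669, 0.743, -0.0]
ft_force: [0.8, 0.1, -3.0]
width: 0.641
grip_force: 30.0
```

>>> {"op": "servo_tool", "data": {"series": [[0.03,0.0105,0,0,0,0,0.3],[0.03,0.0105,0,0,0,0,0.3],[0.03,0.0105,0,0,0,0,0.3],[0.03,0.0105,0,0,0,0,0.3],[0.025,0.0095,0,0,0,0,0.3],[0.012,0.006,0.005,0,0,0,0.3],[0.0045,0,0.01,0,0,0,0.3],[0,0,0.012,0,0,0,0.3],[0,0,0.01,0,0,0,0.3],[0,0,0.006,0,0,0,0.3]]}}

```text
clock: 40.62
tool_pos: [593.6, 19.6, 101.7]
ee_rot: [-0.001, 0.67, 0.742, -0.003]
ft_force: [-1.2, -0.4, -2.8]
width: 0.646
grip_force: 30.0
```

>>> {"op": "servo_tool", "data": {"series": [[0,0,0.003,0,0,0,0.3],[0,0,0.001,0,0,0,0.3],[0,0,0,0,0,0,0.3],[0,0,0,0,0,0,0.3]]}}

```text
clock: 40.95
tool_pos: [595.9, 22.7, 100.6]
ee_rot: [0.0, 0.669, 0.743, 0.0]
ft_force: [0.0, 0.4, -2.2]
width: 0.64
grip_force: 30.0
```

```bash
python3 -c "
from h import *
delta((597,23,95),.105)"
```

```text
t 40.95 tcp [595.9  22.7 100.6] head 0.104 tilt [ 0.001  0.    -1.   ] j7 -0.48 F [ 0.   0.4 -2.2] w 0.64 gf 30.0
shift [0.2 1.2 5.6] wz -0.001
```

>>> {"op": "servo_tool", "data": {"series": [[0,0.001,0.003,0,0,0,0.3],[0,0,0.0015,0,0,0,0.3],[0,0,0.0005,0,0,0,0.3],[0,0,0,0,0,0,0.3],[0,0,0,0,0,0,0.3]]}}

```text
clock: 41.37
tool_pos: [597.2, 23.4, 96.0]
ee_rot: [0.001, 0.669, 0.743, 0.001]
ft_force: [0.1, 0.5, 3.8]
width: 0.643
grip_force: 30.0
```

>>> {"op": "servo_tool", "data": {"series": [[0,0,0.0003,0,0,0,0.3],[0,0,0,0,0,0,0.3],[0,0,0,0,0,0,0.3]]}}

```text
clock: 41.62
tool_pos: [597.3, 23.4, 95.9]
ee_rot: [0.001, 0.669, 0.743, 0.001]
ft_force: [-0.2, -0.0, 6.4]
width: 0.643
grip_force: 30.0
```

>>> {"op": "servo_tool", "data": {"series": [[0,0,-0.0003,0,0,0,0.3],[0,0,0,0,0,0,0.8],[0,0,0,0,0,0,1],[0,0,0,0,0,0,1],[0,0,0,0,0,0,1],[0,0,0,0,0,0,1],[0,0,-0.02,0,0,0,1],[0,0,-0.03,0,0,0,1],[0,0,-0.03,0,0,0,1],[0,0,-0.025,0,0,0,1]]}}

```text
clock: 42.45
tool_pos: [596.7, 23.5, 201.9]
ee_rot: [0.0, 0.669, 0.743, 0.0]
ft_force: [-0.1, -0.2, 0.4]
width: 0.997
grip_force: 0.0
```

>>> {"op": "servo_tool", "data": {"series": [[-0.022,-0.0073,0,0,0,0,1],[-0.034,-0.0113,0,0,0,0,1],[-0.034,-0.0113,0,0,0,0,1],[-0.034,-0.0113,0,0,0,0,1],[-0.034,-0.0113,0,0,0,0,1],[-0.034,-0.0113,0,0,0,0,1],[-0.034,-0.0113,0,0,0,0,1],[-0.034,-0.0113,0,0,0,0,1],[-0.034,-0.0113,0,0,0,0,1],[-0.034,-0.0113,0,0,0,0,1]]}}

```text
clock: 43.28
tool_pos: [521.7, -316.0, 200.2]
ee_rot: [-0.0, 0.669, 0.743, -0.0]
ft_force: [1.1, -0.5, -0.0]
width: 1.0
grip_force: 0.0
```

>>> {"op": "servo_tool", "data": {"series": [[-0.034,-0.0113,0,0,0,0,1],[-0.03,-0.01,0,0,0,0,1],[-0.015,-0.0054,0,0,0,0,1],[0,0,0,0,0,0,1],[0,0,0,0,0,0,1],[0,0,0,0,0,0,1]]}}

```text
clock: 43.78
tool_pos: [505.0, -393.6, 200.3]
ee_rot: [-0.0, 0.668, 0.744, 0.001]
ft_force: [-0.2, 0.3, -0.4]
width: 0.999
grip_force: 0.0
```

```bash
python3 -c "
from h import *
cap(BLU,160,(504.8,-395.6,102.5),(275,220))"
```

```text
t 43.78 tcp [ 505.  -393.6  200.3] head 0.107 tilt [ 0.     0.002 -1.   ] j7 0.31 F [-0.2  0.3 -0.4] w 0.999 gf 0.0
shift [-2.1 -0.5 97.8] wz 0.002
(np.int64(247), np.int64(299), np.int64(198), np.int64(253)) [ 504.3 -393.4  160. ] [ 486.4 -395.3  160. ] [ 522.2 -391.5  160. ] [ 502.2 -373.9  160. ] [ 506.5 -414.2  160. ]
```

>>> {"op": "servo_tool", "data": {"series": [[0.001,-0.0005,0,0,0,0,1],[0,0,0.02,0,0,0,1],[0,0,0.02,0,0,0,1],[0,0,0.02,0,0,0,1],[0,0,0.02,0,0,0,1],[0,0,0.018,0,0,0,1],[0,0,0,0,0,0,1],[0,0,0,0,0,0,1]]}}

```text
clock: 44.5
tool_pos: [503.8, -393.3, 102.0]
ee_rot: [-0.001, 0.668, 0.744, 0.0]
ft_force: [1.1, -0.0, -0.5]
width: 1.004
grip_force: 0.0
```

>>> {"op": "servo_tool", "data": {"series": [[0,0,0,0,0,0,0.3],[0,0,0,0,0,0,0.3],[0,0,0,0,0,0,0.3],[0,0,0,0,0,0,0.3],[0,0,0,0,0,0,0.3],[0,0,0,0,0,0,0.3],[0,0,0,0,0,0,0.3],[0,0,0,0,0,0,0.3]]}}

```text
clock: 45.17
tool_pos: [504.2, -394.9, 102.8]
ee_rot: [0.001, 0.669, 0.743, 0.0]
ft_force: [0.1, 0.1, 2.6]
width: 0.578
grip_force: 30.0
```

```bash
python3 -c "
from h import *
delta((606.5,-55.5,95),.105)"
```

```text
t 45.17 tcp [ 504.2 -394.9  102.8] head 0.105 tilt [ 0.001 -0.001 -1.   ] j7 0.24 F [0.1 0.1 2.6] w 0.578 gf 30.0
shift [326.8 137.3   7.8] wz 0.000
```

>>> {"op": "servo_tool", "data": {"series": [[0,0,-0.01,0,0,0,0.3],[0,0,-0.015,0,0,0,0.3],[0,0,-0.015,0,0,0,0.3],[0.008,0.003,-0.005,0,0,0,0.3],[0.016,0.0065,0,0,0,0,0.3],[0.026,0.011,0,0,0,0,0.3],[0.03,0.0127,0,0,0,0,0.3],[0.03,0.0127,0,0,0,0,0.3],[0.03,0.0127,0,0,0,0,0.3],[0.03,0.0127,0,0,0,0,0.3]]}}

```text
clock: 46.0
tool_pos: [556.3, -215.9, 147.0]
ee_rot: [-0.001, 0.669, 0.743, -0.0]
ft_force: [0.9, -0.6, -2.9]
width: 0.577
grip_force: 30.0
```

>>> {"op": "servo_tool", "data": {"series": [[0.03,0.0127,0,0,0,0,0.3],[0.03,0.0127,0,0,0,0,0.3],[0.03,0.0127,0,0,0,0,0.3],[0.03,0.0127,0,0,0,0,0.3],[0.022,0.0095,0,0,0,0,0.3],[0.01,0.0058,0.005,0,0,0,0.3],[0.0045,0,0.01,0,0,0,0.3],[0,0,0.012,0,0,0,0.3],[0,0,0.01,0,0,0,0.3],[0,0,0.006,0,0,0,0.3]]}}

```text
clock: 46.83
tool_pos: [603.8, -58.9, 101.7]
ee_rot: [-0.001, 0.67, 0.742, -0.002]
ft_force: [-0.9, -0.4, -3.8]
width: 0.576
grip_force: 30.0
```

>>> {"op": "servo_tool", "data": {"series": [[0,0,0.003,0,0,0,0.3],[0,0,0.001,0,0,0,0.3],[0,0,0,0,0,0,0.3],[0,0,0,0,0,0,0.3]]}}

```text
clock: 47.17
tool_pos: [606.4, -56.1, 100.6]
ee_rot: [0.0, 0.669, 0.743, 0.0]
ft_force: [0.4, 1.0, -3.0]
width: 0.574
grip_force: 30.0
```

```bash
python3 -c "
from h import *
delta((606.3,-55.5,95),.105)"
```

```text
t 47.17 tcp [606.4 -56.1 100.6] head 0.104 tilt [ 0.001 -0.    -1.   ] j7 -0.33 F [ 0.4  1.  -3. ] w 0.574 gf 30.0
shift [ 0.6 -0.1  5.6] wz -0.001
```

>>> {"op": "servo_tool", "data": {"series": [[0,0,0.003,0,0,0,0.3],[0,0,0.0015,0,0,0,0.3],[0,0,0.0005,0,0,0,0.3],[0,0,0,0,0,0,0.3],[0,0,0,0,0,0,0.3]]}}

```text
clock: 47.58
tool_pos: [606.5, -55.6, 95.8]
ee_rot: [0.0, 0.669, 0.743, 0.0]
ft_force: [-0.4, 0.8, 1.1]
width: 0.574
grip_force: 30.0
```

>>> {"op": "servo_tool", "data": {"series": [[0,0,0.0003,0,0,0,0.3],[0,0,0,0,0,0,0.3],[0,0,0,0,0,0,0.3]]}}

```text
clock: 47.83
tool_pos: [606.6, -55.6, 95.7]
ee_rot: [0.001, 0.669, 0.743, 0.0]
ft_force: [0.7, 0.9, 5.8]
width: 0.576
grip_force: 30.0
```

Release, rise, and draw off toward the board for an unobstructed view.

>>> {"op": "servo_tool", "data": {"series": [[0,0,-0.0003,0,0,0,0.3],[0,0,0,0,0,0,0.8],[0,0,0,0,0,0,1],[0,0,0,0,0,0,1],[0,0,0,0,0,0,1],[0,0,0,0,0,0,1],[0,0,-0.02,0,0,0,1],[0,0,-0.03,0,0,0,1],[0,0,-0.03,0,0,0,1],[0,0,-0.025,0,0,0,1]]}}

```text
clock: 48.67
tool_pos: [606.3, -55.5, 202.0]
ee_rot: [0.0, 0.669, 0.743, 0.0]
ft_force: [1.2, 0.4, 0.5]
width: 1.001
grip_force: 0.0
```

>>> {"op": "servo_tool", "data": {"series": [[-0.02,-0.008,0,0,0,0,1],[-0.03,-0.012,0,0,0,0,1],[-0.03,-0.012,0,0,0,0,1],[-0.03,-0.012,0,0,0,0,1],[-0.03,-0.012,0,0,0,0,1],[-0.03,-0.012,0,0,0,0,1],[-0.03,-0.012,0,0,0,0,1],[-0.02,-0.006,0,0,0,0,1],[0,0,0,0,0,0,1],[0,0,0,0,0,0,1]]}}

```text
clock: 49.5
tool_pos: [543.0, -284.6, 200.0]
ee_rot: [-0.0, 0.67, 0.742, -0.0]
ft_force: [-0.4, 0.3, -1.0]
width: 0.997
grip_force: 0.0
```

```bash
python3 - <<'E'
from h import *
delta(None)
a=snap('top','t9.png')['frame'];b=snap('scene','s9.png')['frame']
i=np.hstack([a[100:330,80:340],b[100:330,200:480]])[:,:,::-1]
cv2.imwrite('pics/f9.png',cv2.resize(i,None,fx=1.48,fy=1.48))
E
```

```text
t 49.5 tcp [ 543.  -284.6  200. ] head 0.102 tilt [-0.  0. -1.] j7 0.12 F [-0.4  0.3 -1. ] w 0.997 gf 0.0
```

View pics/f9.png

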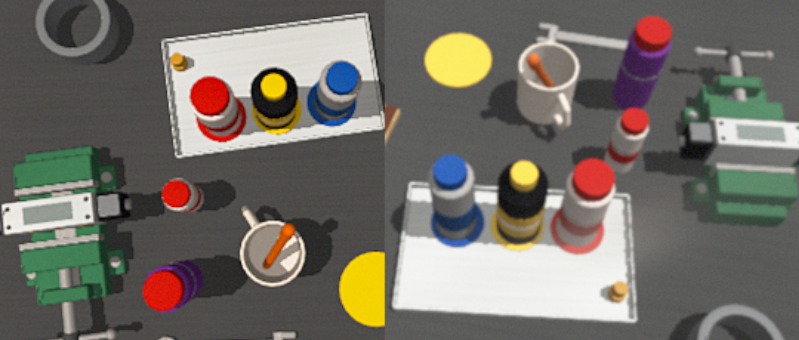

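Both views show the three containers upright on their discs (top view at (218,110), (275,103) and (335,95)), with even rims showing. The valve sits between the jaws and the mug is where it was.

```bash
python3 -c "
from cell import r
print(r.finish_job())"
```

```text
the job is handed in; nothing more can be done
None
```

I handed the job in at about 50 s: the last camera views showed the valve flat and centred between the vise jaws and all three containers upright on their own colour's discs, with the mug where it was; the judge's verdict was not reported.

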